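# Mount the sensor head and hold the measuring boom at its set-mark

### The arm

A 6-joint arm with a two-finger parallel gripper is mounted at the origin on the work surface. World frame = base frame: x ahead of the robot, y to its left, z up, the work surface at z = 0. Lengths are in m, angles in rad, forces in N, time in s.
With the tool pointing down it reaches from about 0.225 to 0.875 m from the base axis. Payload 3.4 kg.
Tool frame: the origin (TCP) lies at the very end of the fingers, on their centre line; the grasp point (between the pads) lies 19 mm behind it; z points along the fingers, y is the direction in which the jaws open and shut (so a half turn about z gives the same grasp; the last joint's range is limited). The gripper opens to 85 mm and grips with 20 to 120 N. Pads are 22 mm wide; open, the fingers measure 114 mm over their backs; the gripper's body (76 mm by 85 mm) begins 54 mm behind the grasp point. The pads swing forward as they close: fully open they stand 13 mm farther back than shut.
Start: joints at [1.048, 0.276, 1.505, -0, 1.361, -0.121], TCP at [0.225, 0.529, 0.231] pointing down, gripper open.
Joint ranges: [-2.89, 2.89], [-0.75, 2.08], [0.22, 2.7], [-1.18, 4.32], [0.11, 2.71], [-2.7, 2.7]. Speed limits (rad/s): [2.57, 2.57, 3.14, 3.14, 3.14, 3.14].

### API

Orientations are given as a unit quaternion [w, x, y, z].
In Python, from rig import manip, eyes gives the robot as it stands. The module is installed in compiled form; this text tells all that it offers.
- The arm moves only by the tool servo_tool, never from a script. Its argument "deltas" is one flat list of numbers, 6 for each row, row after row: the shift along the tool's x, y, z in cm, then the turn, a rotation vector about the tool's x, y, z in degrees. A call has 1 to 20 rows; each row shifts and turns the pose as measured when the row begins, along the tool's axes as they then stand; what a row does not reach is not made up. A row lasts 1/10 s, in which the tool goes at most 50 mm and 8.59 degrees, less where a joint would pass 70% of its speed; a pose out of reach is approached as far as the arm can. A call with a gripper value outside its range is refused whole. "jaw" is the finger opening in cm, from 0 to 8.54, set as the call begins (left out, the last holds). The fingers move at their own pace and stop on an object; "grip_force" is the grip in N (left out, the last holds). Time passes only in rows, so rows that do not move let the fingers close. It gives the time, the measured TCP pose, the force and the opening at its end, in the units of the state.
- manip.get_state(): the state, without advancing time (a new reading comes with each control period).
- eyes.get_image(name): name is "side" or "top"; returns (picture, depth): 384x512x3 uint8, red, green, blue; 384x512 float32, m along the optical axis (not along the pixel's ray), 0 where there is no reading.
- eyes.get_calibration(name): a dict with "camera_matrix" (3x3 intrinsics, pixels), "rvec" (rotation vector, rad) and "tvec" (3), from world to camera coordinates, as OpenCV has them. Camera axes: x right, y down, z forward; pixel columns grow to the right and rows downward; lengths in m; the calibration is good to about 2 mm. A picture is of the moment at which its call begins. get_calibration takes no time and is no camera call.
- manip.sign_off(): hands the job in, once; it reports no verdict.
The state is a dict: "clock": time; "qpos": joint angles; "qd": joint speeds; "effort": joint torques, N m; "position": TCP position; "ee_rot": TCP orientation; "contact_force": force on the tool from outside, world axes, zero at the start; "moment": the same for the moment, N m; "width": finger opening in m.
Only numpy, scipy, OpenCV 4.12 (cv2) and the standard library are available. Lean on these libraries where they do the work, as an engineer would, in place of code of your own. Each camera call takes 0.05 s, during which the arm holds its last target.

### The job

Lift the sensor head off its parking peg and set it fully down on the upright pin at the end of the measuring boom, lens facing the pump, then let go of it. Squeeze the boom's grip so that its red lock button goes in, draw the boom out until its yellow pointer lines up with the green set-mark on the scale, and finish while still holding it there with the button squeezed in, because the boom springs home when let go. Leave the spare pump, pressure switch, spanner and hose barb where they are.

Things in the scene. Friction and masses are not known exactly. Their poses are not given: they have to be found in the camera images.
- station: Fixed steel plate 270 x 460 x 5 mm with a white column, a horizontal telescoping boom and a black pump; its place and yaw vary. Origin: under the column, on the table. Its -y axis is the direction in which the boom draws out (level); its -x points from boom to pump. Pump: parallel to the boom, its axis 125 mm to the -x side, top 122 mm above the table, y -157 to -373 mm.
- boom (a joint): How far the boom is drawn out (m): 0 = home, where it starts locked; end stop at 0.14. A return spring pulls it home with 6 to 8 N and it locks itself again there; it does not lock anywhere else.
- lock (a joint): Travel of the red lock button (m): 0 = out, boom locked; 0.005 = fully in. Sprung out, 2 N to start and 5.5 N to hold fully in. The catch is free from about 0.004 in.
- grip (a point): Middle of the boom's upright black grip, 166 mm above the table: 30 mm long along station y, top at 187 mm, standing on a 44 mm wide block with top at 140 mm. Pinch it along station x: plain face 14.5 mm to the -x side of this point; red button (24 mm along y, 34 mm high) to the +x side, its face 19.5 mm away when out, 14.5 mm fully in. Moves with the boom; the end pin is 95 mm further out.
- pointer (a point): Tip of the boom's yellow pointer, over the scale bar on the station's +x side; moves with the boom, axes as the station. The scale bar is aluminium, 34 mm wide, ruled every 10 mm, its top 86 mm above the table.
- mark (a point): The green set-mark: a fin 3 mm thick on a green rider clipped to the scale's outer edge, fixed during the job but elsewhere on the scale each time, 55 to 125 mm of boom travel from home. The pointer is on the mark when both have the same y in the station's frame.
- pin (a point): Centre of the shoulder (34 mm disc, 140 mm above the table) at the foot of the upright round pin at the boom's end; the pin is 16 mm thick with a domed top and rises 28 mm above this point. The black block under the shoulder is 36 mm square. Axes as the station.
- head: Loose sensor head, about 0.2 kg, balanced, z up. Origin: centre of the underside of its grey socket (36 mm outside, 20 mm bore, open below, 34 mm deep). On top an orange square knob to grip, 26 x 26 mm, from 40 to 74 mm above the origin, sides along the head's x and y. Blue barrel (29 mm thick) along -x, reaching 67 mm; battery box 30 mm wide to 51 mm along +x. Seated: origin on pin.
- lens (a point): Centre of the lens at the end of the head's barrel. Facing the pump: the head's -x along the station's -x.
- peg (a point): Centre of the shoulder (34 mm disc, 75 mm above the table) at the foot of the parking peg: upright, round, 16 mm thick, rising 28 mm above this point, on a fixed stand with a round foot of 80 mm. The head starts parked on it, origin on this point, its barrel towards the robot (world -x) within 35 degrees.
- spare_pump: Bystander: loose black pump of 1.9 kg, 216 x 100 mm, 118 mm tall, on four rubber feet, left of the station. Origin under its middle.
- switch_box: Bystander: black pressure switch 60 x 52 mm, 84 mm tall with its brass stub. Origin centre of underside.
- spanner: Bystander: flat steel spanner 150 mm long lying on the table. Origin near its middle.
- hose_barb: Bystander: small brass hose barb, 24 mm wide, 44 mm tall, standing upright. Origin centre of underside.
- tube (a point): Centre of the mouth of the fixed white outer tube (36 mm square, 42 mm at its black mouth), 120 mm above the table. The tube runs 196 mm from here along station +y; on it stands a latch housing 50 mm wide, from 4 to 48 mm behind the mouth, top 168 mm above the table. Axes as the station.
Not all that is in view belongs to the job. What is meant by the part that bears peg is not orange, and is the smaller of those in its own colour.

How it is judged:
On the way, in this order (a step that is already met when the one before it is completed fails the run):
1. the sensor head is lifted clear off its parking peg in the gripper (z of head in the frame of peg above 0.03 m and contact force between the fingers and head above 0.5 N), for 0.1 s.
2. the head sits fully down on the boom's pin, upright, lens towards the pump, let go, the boom still home (distance between head and pin below 0.006 m and angle between head's own z axis and vertical below 0.1 rad and x of lens in the frame of pin below -0.05 m and contact force between the fingers and head below 0.1 N and value of joint boom below 0.005 m), for 0.2 s.
3. the lock button is squeezed in with the boom at home (value of joint lock above 0.0038 m and value of joint boom below 0.02 m), for 0.05 s.
At the end, for the whole second after the job is handed in: The gripper holds the boom still (under 10 mm/s) with the lock button squeezed in (3.8 mm or more, over 2 N of grip), the pointer within 4 mm of the set-mark along the scale; the head sits fully down on the pin (within 6 mm), upright within 0.1 rad, its lens towards the pump within about 30 degrees (y of pointer in the frame of mark between -0.004 and 0.004 m and velocity of joint boom between -0.01 and 0.01 m/s and value of joint lock above 0.0038 m and contact force between the fingers and boom above 2 N and distance between head and pin below 0.006 m and angle between head's own z axis and vertical below 0.1 rad and x of lens in the frame of pin below -0.05 m and linear speed of head below 0.02 m/s); the arm keeps its last pose, push and grip.
It fails at once if the sensor head is dropped on the table or plate (height (world z) of head below 0.055 m).
It fails at once if a bystander is shoved more than 15 mm (distance of any of spare_pump, switch_box, spanner, hose_barb from where it was at the start of the episode above 0.015 m).
It also fails if it takes over 51 s, if anything falls off the work surface, if the arm or the gripper's body presses on something with over 40 N, if the wrist force passes 120 N, or if a joint passes its speed limit or range.

## Working session

There is one attempt and no reset: what is moved stays moved. The work goes in short steps, Python scripts to look and compute and a tool call to move; the robot and the scene stay as the last step left them, time stands still between calls to the robot, and variables do not carry over. Pictures are saved under pics/ and viewed, and the job is handed in when it is done.

Besides the shell and the picture viewer there is one more tool, called after ">>>" as name(argument=value, ...) on one line, values as JSON. servo_tool: Moves the arm, as the interface text tells. Its arguments: {"type":"object","properties":{"deltas":{"type":"array","items":{"type":"number"}},"jaw":{"type":"number"},"grip_force":{"type":"number"}},"required":["deltas"]}

```bash
mkdir -p pics; cat > h.py <<'E'
import numpy as np, cv2
from rig import manip, eyes
def cal(n):
    c=eyes.get_calibration(n); K=np.array(c["camera_matrix"],float); R=cv2.Rodrigues(np.array(c["rvec"],float))[0]; t=np.array(c["tvec"],float).ravel()
    return K,R,t
def grab(n,tag):
    im,d=eyes.get_image(n); np.savez(f"pics/{tag}.npz",im=im,d=d); cv2.imwrite(f"pics/{tag}.png",im[:,:,::-1]); return im,d
def pts(n,d):
    K,R,t=cal(n); v,u=np.mgrid[0:d.shape[0],0:d.shape[1]]
    c=np.stack([(u-K[0,2])/K[0,0]*d,(v-K[1,2])/K[1,1]*d,d],-1)
    return (c-t)@R
def ray(n,u,v,z):
    K,R,t=cal(n); C=-R.T@t; r=R.T@np.array([(u-K[0,2])/K[0,0],(v-K[1,2])/K[1,1],1.]); return C+r*(z-C[2])/r[2]
def proj(n,p):
    K,R,t=cal(n); c=K@(R@np.asarray(p,float)+t); return c[:2]/c[2]
def load(tag):
    z=np.load(f"pics/{tag}.npz"); return z["im"],z["d"]
E
python3 - <<'E'
from h import *
for n in("side","top"):
    grab(n,n+"0"); K,R,t=cal(n); print(n,K.round(1).tolist(),(-R.T@t).round(3),R.round(3).tolist())
s=manip.get_state(); print(s)
E
```

```text
side [[456.9, 0.0, 251.5], [0.0, 456.9, 201.4], [0.0, 0.0, 1.0]] [ 0.134 -0.76   1.147] [[0.887, -0.463, 0.0], [-0.347, -0.665, -0.661], [0.306, 0.586, -0.75]]
top [[402.3, 0.0, 256.3], [0.0, 402.3, 189.7], [0.0, 0.0, 1.0]] [0.432 0.042 1.452] [[-0.029, -0.999, -0.017], [-0.995, 0.031, -0.092], [0.093, 0.014, -0.996]]
{'clock': 0.1, 'qpos': array([ 1.04795873e+00,  2.76509778e-01,  1.50601779e+00, -8.31216942e-07,
        1.36072308e+00, -1.21026279e-01]), 'qd': array([-1.62200226e-03, -2.11283940e-03, -2.36801474e-03, -1.82822938e-03,
       -6.31302812e-05,  2.12343785e-04]), 'effort': array([ 2.77917738e-03, -4.17697549e+01, -2.46404296e+01, -1.09212631e-04,
        5.75910788e-03, -2.93539870e-05]), 'position': array([0.22464895, 0.52877097, 0.23053427]), 'ee_rot': array([-2.61908722e-04,  1.99556703e-01,  9.79885930e-01, -7.86535810e-04]), 'contact_force': array([-0.16611692, -0.36185216, -0.38648012]), 'moment': array([-0.01466487, -0.01532532, -0.00465387]), 'width': 0.08546086410270307}
```

View pics/side0.png

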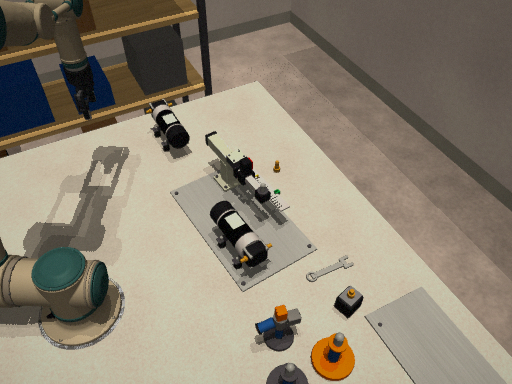

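View pics/top0.png

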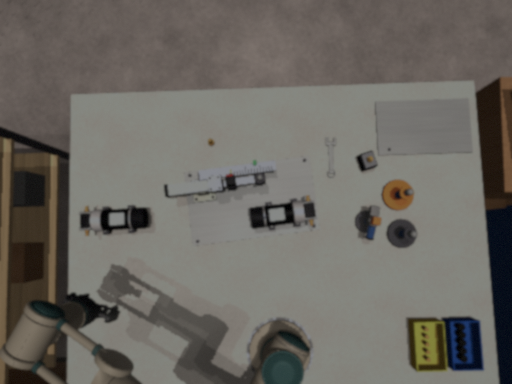

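Candidates for the peg stand: orange stand at side (333,357), a grey stand at side (289,380), and the grey stand carrying the blue/orange head at side (278,330). By the description I choose the last one. Next I check it in a crop.

```bash
python3 - <<'E'
from h import *
im,d=load("side0"); im2,_=load("top0")
a=cv2.resize(im[290:384,230:370],None,fx=4,fy=4,interpolation=cv2.INTER_CUBIC)
b=cv2.resize(im[125:275,160:320],None,fx=4,fy=4,interpolation=cv2.INTER_CUBIC)
c=cv2.resize(im2[140:245,160:320],None,fx=5,fy=5,interpolation=cv2.INTER_CUBIC)
e=cv2.resize(im2[170:260,340:430],None,fx=6,fy=6,interpolation=cv2.INTER_CUBIC)
for n,x in zip("abce",(a,b,c,e)): cv2.imwrite(f"pics/crop_{n}.png",x[:,:,::-1])
E
```

```text
(no output)
```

View pics/crop_a.png

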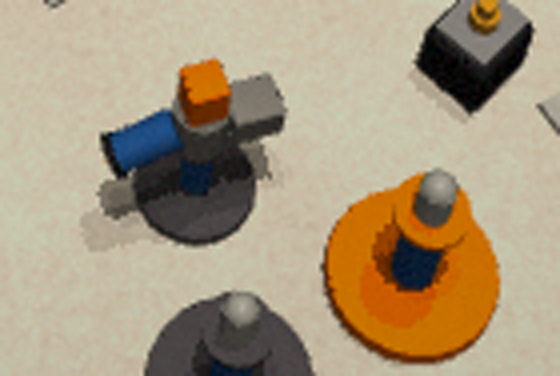

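View pics/crop_b.png

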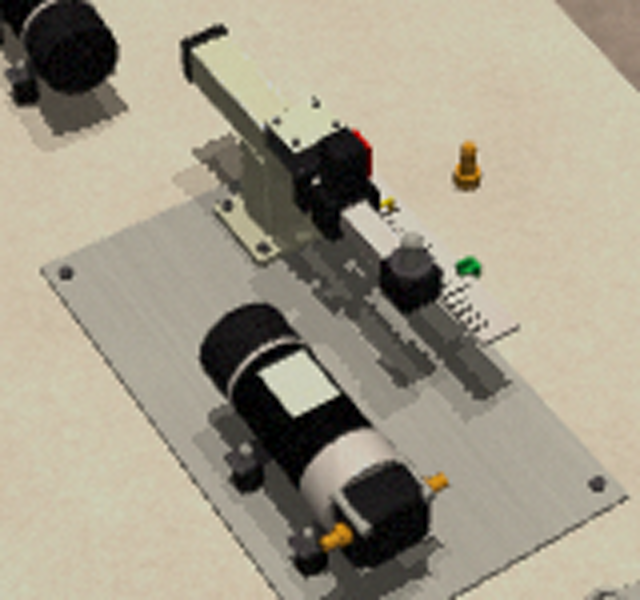

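View pics/crop_c.png

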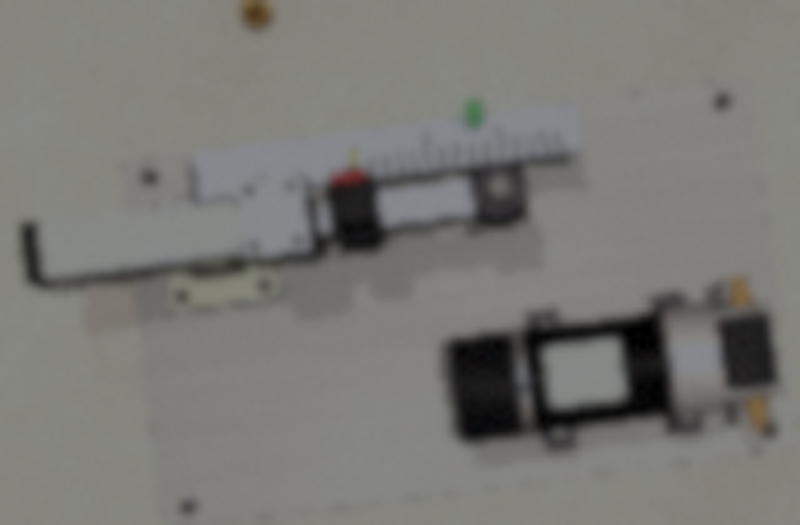

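View pics/crop_e.png

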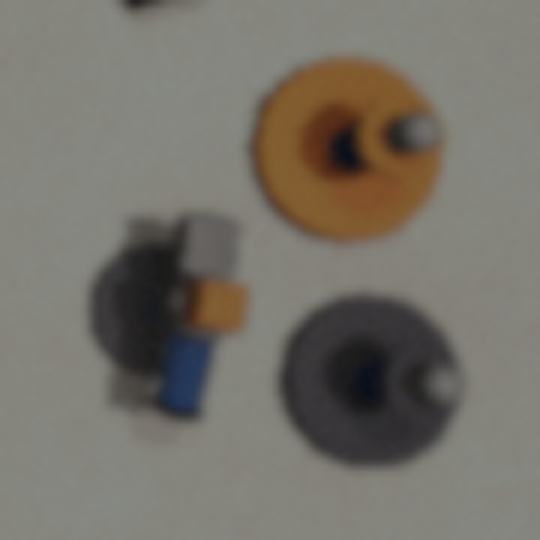

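Crop shows that the dark-grey stand at side (278,333) carries the head (orange knob, blue barrel, grey battery box), and it is smaller than the other grey stand. Now I measure.

```bash
cat > meas.py <<'E'
from h import *
def hsv(im): return cv2.cvtColor(im,cv2.COLOR_RGB2HSV)
def comp(mask,near=None,minA=5):
    n,l,s,c=cv2.connectedComponentsWithStats(mask.astype(np.uint8),connectivity=8)
    return [(s[i,4],c[i].round(1),l==i) for i in range(1,n) if s[i,4]>=minA]
E
python3 - <<'E'
from meas import *
for n in("side","top"):
    im,d=load(n+"0"); H=hsv(im); P=pts(n,d); h,s,v=[H[...,i].astype(int) for i in range(3)]
    for nm,m in dict(orange=(h>=5)&(h<=20)&(s>130)&(v>70),blue=(h>100)&(h<125)&(s>130)&(v>50),red=((h<4)|(h>174))&(s>150)&(v>50),yellow=(h>=21)&(h<35)&(s>110)&(v>60),green=(h>50)&(h<85)&(s>110)&(v>40)).items():
        for A,c,mm in comp(m,minA=4):
            p=P[mm]; p=p[d[mm]>0]
            if len(p): print(n,nm,A,c,"med",np.median(p,0).round(4),"z",p[:,2].min().round(3),p[:,2].max().round(3))
E
```

```text
side orange 3192 [134.9  16.7] med [0.5658 1.1788 0.1778] z 0.15 0.3
side orange 810 [27.4 51.2] med [0.107  1.1142 0.1766] z 0.15 0.186
side orange 4155 [100.3 102.6] med [ 0.3496  1.1547 -0.205 ] z -0.427 -0.189
side orange 12 [169.4 104. ] med [0.5156 0.6438 0.0912] z -0.397 0.099
side orange 22 [148.8 110.6] med [0.434  0.6395 0.0936] z -0.455 0.098
side orange 52 [276.5 166.7] med [0.7446 0.2207 0.0205] z 0.003 0.046
side orange 17 [269.1 245.2] med [ 0.5294 -0.1105  0.098 ] z 0.092 0.104
side orange 36 [243.9 258.8] med [ 0.4472 -0.1186  0.0985] z 0.074 0.104
side orange 57 [350.9 293.3] med [ 0.6545 -0.3332  0.074 ] z 0.057 0.09
side orange 176 [280.6 312.7] med [ 0.4401 -0.327   0.1471] z -0.0 0.154
side orange 1378 [332.3 358.9] med [ 0.5235 -0.4495  0.0174] z -0.003 0.136
side blue 738 [99.9 86.4] med [ 0.3556  1.1671 -0.101 ] z -0.208 -0.08
side blue 2634 [21.6 98.3] med [ 0.0131  1.1644 -0.0527] z -0.208 0.031
side blue 92 [67.8 81.6] med [ 0.2197  1.24   -0.0891] z -0.155 -0.078
side blue 166 [265.9 324.9] med [ 0.4047 -0.3187  0.0995] z 0.086 0.112
side red 15 [250.9 16
[... 3010 characters left out ...]
041
top orange 5 [425.8 343.6] med [ 0.0208 -0.498   0.0345] z 0.03 0.036
top orange 5 [426.8 351.2] med [-0.0033 -0.4985  0.0357] z 0.029 0.042
top orange 7 [427.1 358.7] med [-0.0281 -0.497   0.0364] z 0.031 0.038
top blue 46 [370.2 232.1] med [ 0.4047 -0.3127  0.1005] z 0.09 0.113
top blue 684 [461.7 341.9] med [ 0.0189 -0.6287  0.0066] z -0.005 0.066
top blue 5 [479. 336.] med [ 0.0484 -0.6674  0.0545] z 0.05 0.059
top blue 4 [480.  349.5] med [ 0.0043 -0.6673  0.0552] z 0.054 0.057
top blue 6 [481.  361.5] med [-0.0353 -0.6685  0.053 ] z 0.052 0.056
top blue 8 [477.5 368. ] med [-0.0561 -0.6566  0.0517] z 0.05 0.056
top yellow 1282 [428.1 344. ] med [ 0.017 -0.508  0.008] z -0.005 0.069
```

```bash
python3 - <<'E'
from meas import *
im,d=load("top0"); im2,d2=load("side0")
o=np.array([160,140]);
T={k:ray("top",*(np.array(p)/5+o-0.4),0.007) for k,p in dict(A=(149,177),B=(722,101),C=(187,507)).items()}
S={k:ray("side",*(np.array(p)/4+np.array([160,125])-0.4),0.007) for k,p in dict(C=(65,272),B=(597,484)).items()}
for k in T: print("T",k,T[k].round(4))
for k in S: print("S",k,S[k].round(4))
f=lambda a,b: np.degrees(np.arctan2(*(b-a)[[0,1]]*np.array([1,-1])))
print("yaw AB",f(T['A'],T['B']), "AC", np.degrees(np.arctan2(*(T['A']-T['C'])[[1,0]])))
print("diag yaw diff",np.degrees(np.arctan2(*(T['B']-T['C'])[[1,0]])-np.arctan2(*(S['B']-S['C'])[[1,0]])))
# pin: domed top light on black block, side crop (410,240) ; top crop (503,187)
print("pin side z.168",ray("side",410/4+160-.4,238/4+125-.4,.166).round(4),"top",ray("top",503/5+160-.4,185/5+140-.4,.166).round(4))
# cloud lines: tube top / scale
for n,im,d in(("side",im2,d2),("top",im,d)):
    P=pts(n,d); ok=(d>0)
    for nm,zl,zh,sel in(("tube+boom",.13,.20,None),("scale",.08,.092,None)):
        m=ok&(P[...,2]>zl)&(P[...,2]<zh)&(P[...,0]>.5)&(P[...,0]<.72)&(P[...,1]>-.03)&(P[...,1]<.36)
        q=P[m]; print(n,nm,len(q),q.min(0).round(3),q.max(0).round(3))
        vx=cv2.fitLine(q[:,:2].astype(np.float32),cv2.DIST_HUBER,0,.01,.01).ravel(); print("  dir yaw",np.degrees(np.arctan(-vx[0]/vx[1])*-1).round(2),vx[2:].round(4))
E
```

```text
T A [0.6274 0.3041 0.007 ]
T B [ 0.6698 -0.1131  0.007 ]
T C [0.3889 0.2802 0.007 ]
S C [0.3906 0.284  0.007 ]
S B [ 0.6714 -0.1109  0.007 ]
yaw AB 5.801724599777348 AC 5.726131727864591
diag yaw diff 0.1203032678314193
pin side z.168 [0.5937 0.0523 0.166 ] top [0.5935 0.0468 0.166 ]
side tube+boom 1038 [0.542 0.028 0.13 ] [0.614 0.36  0.191]
  dir yaw -5.61 [0.5773 0.1828]
side scale 371 [ 0.509 -0.006  0.08 ] [0.665 0.272 0.092]
  dir yaw 0.17 [0.6391 0.0652]
top tube+boom 1116 [0.542 0.031 0.13 ] [0.612 0.36  0.194]
  dir yaw -5.61 [0.5767 0.2035]
top scale 704 [ 0.503 -0.028  0.08 ] [0.661 0.261 0.092]
  dir yaw -5.68 [0.6358 0.0863]
```

```bash
python3 - <<'E'
from meas import *
out=[]
for n,(x0,y0,x1,y1) in(("side",(248,298,312,346)),("side",(235,160,285,205)),("top",(355,195,395,245)),("top",(215,165,285,200))):
    im,d=load(n+"0"); c=im[y0:y1,x0:x1]; c=np.clip(c.astype(float)*(2 if n=="top" else 1.4),0,255).astype(np.uint8)
    k=min(790//c.shape[1],590//c.shape[0],12); out.append((n,x0,y0,k)); cv2.imwrite(f"pics/z{len(out)}.png",cv2.resize(c,None,fx=k,fy=k,interpolation=cv2.INTER_NEAREST)[:,:,::-1])
print(out)
for n in("side","top"):
    im,d=load(n+"0"); P=pts(n,d)
    for nm,c,r,zl,zh in(("knobtop",(.44,-.322),.035,.1435,.17),("pintop",(.594,.05),.025,.15,.18),("head>.08",(.44,-.322),.09,.08,.17)):
        m=(d>0)&(np.hypot(P[...,0]-c[0],P[...,1]-c[1])<r)&(P[...,2]>zl)&(P[...,2]<zh)
        q=P[m]; 
        if len(q): print(n,nm,len(q),"mean",q.mean(0).round(4),"mid",((q.min(0)+q.max(0))/2).round(4),"ext",np.ptp(q,0).round(3))
    H=hsv(im); h,s,v=[H[...,i].astype(int) for i in range(3)]
    m=(h>100)&(h<125)&(s>130)&(v>50)&(P[...,2]>.1)&(np.hypot(P[...,0]-.40,P[...,1]+.315)<.06)
    q=P[m]; vx=cv2.fitLine(q[:,:2].astype(np.float32),cv2.DIST_HUBER,0,.01,.01).ravel(); print("barrel",len(q),np.degrees(np.arctan2(vx[1],vx[0])),q.mean(0).round(4))
E
```

```text
[('side', 248, 298, 12), ('side', 235, 160, 12), ('top', 355, 195, 11), ('top', 215, 165, 11)]
side knobtop 112 mean [ 0.4422 -0.3234  0.1489] mid [ 0.4423 -0.3225  0.1489] ext [0.027 0.029 0.01 ]
side pintop 33 mean [0.5928 0.0486 0.1613] mid [0.5941 0.0504 0.1614] ext [0.017 0.011 0.022]
side head>.08 688 mean [ 0.4377 -0.3264  0.1119] mid [ 0.4366 -0.323   0.1172] ext [0.116 0.046 0.073]
barrel 72 -21.049866 [ 0.4128 -0.3179  0.1043]
top knobtop 66 mean [ 0.4425 -0.3228  0.1491] mid [ 0.4434 -0.3236  0.15  ] ext [0.026 0.029 0.012]
top pintop 21 mean [0.5924 0.0488 0.1646] mid [0.5928 0.0477 0.1623] ext [0.013 0.013 0.018]
top head>.08 348 mean [ 0.4397 -0.3196  0.1125] mid [ 0.4377 -0.3224  0.1182] ext [0.113 0.047 0.075]
barrel 25 -15.559165 [ 0.411  -0.3136  0.1041]
```

View pics/z1.png

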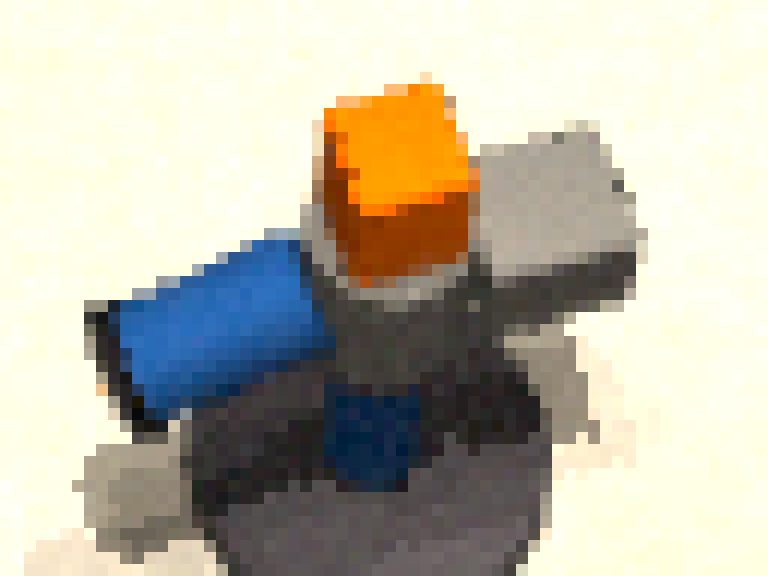

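View pics/z2.png

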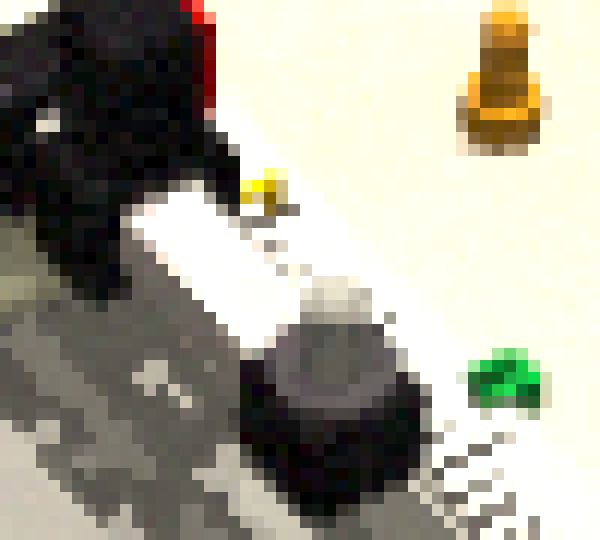

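View pics/z3.png

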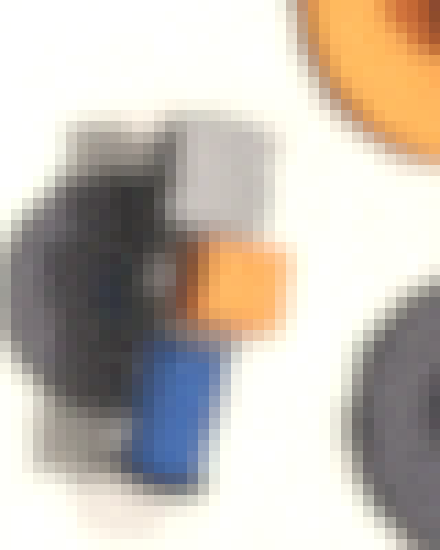

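View pics/z4.png

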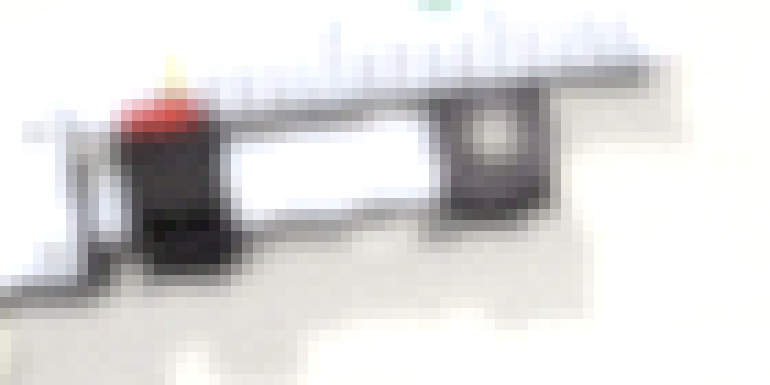

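```bash
python3 - <<'E'
from meas import *
c=[(325,105),(440,84),(478,185),(360,215)]
q=np.array([ray("side",248+a/12-.5,298+b/12-.5,.149) for a,b in c])[:,:2]; print(q.round(4),q.mean(0).round(4))
for i in range(4):
    e=q[(i+1)%4]-q[i]; print(np.linalg.norm(e).round(4),np.degrees(np.arctan2(e[1],e[0])).round(1))
for n in("side","top"):
    im,d=load(n+"0"); P=pts(n,d); 
    k=np.array([.4423,-.323]); r=np.hypot(P[...,0]-k[0],P[...,1]-k[1]); 
    m=(d>0)&(r<.06)&(r>.022)&(P[...,0]>.45)&(P[...,2]>.085)
    b=P[m]; zt=np.percentile(b[:,2],80); t=b[abs(b[:,2]-zt)<.005]; rect=cv2.minAreaRect(t[:,:2].astype(np.float32)); print(n,"box",len(t),zt.round(4),t.mean(0).round(4),rect, np.degrees(np.arctan2(*(t.mean(0)[:2]-k)[::-1])))
    m=(d>0)&(r<.075)&(r>.022)&(P[...,0]<.43)&(P[...,2]>.10); t=P[m]; print(n,"barrel",len(t),t.mean(0).round(4),np.degrees(np.arctan2(*(k-t.mean(0)[:2])[::-1])))
    m=(d>0)&(r<.03)&(P[...,2]>.144); rect=cv2.minAreaRect(P[m][:,:2].astype(np.float32)); print(rect)
    m=(d>0)&(r<.03)&(P[...,2]>.144); t=P[m][:,:2]; 
E
```

```text
[[ 0.4342 -0.3064]
 [ 0.4572 -0.3131]
 [ 0.4526 -0.336 ]
 [ 0.4284 -0.3307]] [ 0.4431 -0.3215]
0.0239 -16.2
0.0234 -101.3
0.0247 167.8
0.025 76.7
side box 131 0.1085 [ 0.4772 -0.33    0.1074] ((0.4779093563556671, -0.3298928141593933), (0.031627293676137924, 0.029932182282209396), 69.67660522460938) -11.322253339794438
side barrel 64 [ 0.4116 -0.3173  0.104 ] -10.596365714615052
((0.44289055466651917, -0.3226483464241028), (0.0260159894824028, 0.02632542885839939), 73.9508056640625)
top box 64 0.1096 [ 0.4766 -0.3295  0.1082] ((0.4766516089439392, -0.3295742869377136), (0.02981199510395527, 0.029945198446512222), 80.58513641357422) -10.769492559781453
top barrel 41 [ 0.4113 -0.3163  0.1037] -12.186451194376064
((0.4417749345302582, -0.3239747881889343), (0.02719828300178051, 0.025671759620308876), 76.57461547851562)
```

```bash
cat > go.py <<'E'
from h import *
from scipy.spatial.transform import Rotation as Ro
def Rdown(ydeg): # tool z down, tool y at world angle
    a=np.radians(ydeg); y=np.array([np.cos(a),np.sin(a),0]); z=np.array([0,0,-1.]); return Ro.from_matrix(np.stack([np.cross(y,z),y,z],1))
def st():
    s=manip.get_state(); w,x,y,z=s["ee_rot"]; return s,Ro.from_quat([x,y,z,w])
def to(pos,ydeg):
    s,R=st(); T=Rdown(ydeg); dp=R.inv().apply(np.array(pos)-s["position"])*100; rv=(R.inv()*T).as_rotvec(degrees=True)
    yy=R.as_matrix()[:,1]
    print("t",round(s["clock"],2),"pos",s["position"].round(4),"tilt",np.degrees(np.arccos(-R.as_matrix()[2,2])).round(2),"yang",np.degrees(np.arctan2(yy[1],yy[0])).round(2),"w",round(s["width"],4),"F",s["contact_force"].round(2),"q",s["qpos"].round(2))
    print("shift cm in tool",dp.round(2),"|",np.linalg.norm(dp).round(1),"rot",rv.round(2)); 
E
python3 - <<'E'
from go import *
to([.4425,-.323,.23],77.5)
E
```

```text
t 0.1 pos [0.2246 0.5288 0.2305] tilt 0.09 yang 66.98 w 0.0855 F [-0.17 -0.36 -0.39] q [ 1.05  0.28  1.51 -0.    1.36 -0.12]
shift cm in tool [-53.36 -69.87   0.16] | 87.9 rot [ -0.09  -0.02 -10.52]
```

>>> servo_tool(deltas=[-3, -3.9, 0, 0, 0, 0, -3, -3.9, 0, 0, 0, 0, -3, -3.9, 0, 0, 0, 0, -3, -3.9, 0, 0, 0, 0, -3, -3.9, 0, 0, 0, 0, -3, -3.9, 0, 0, 0, 0, -3, -3.9, 0, 0, 0, 0, -3, -3.9, 0, 0, 0, 0, -3, -3.9, 0, 0, 0, 0, -3, -3.9, 0, 0, 0, 0, -3, -3.9, 0, 0, 0, 0, -3, -3.9, 0, 0, 0, 0, -3, -3.9, 0, 0, 0, 0, -3, -3.9, 0, 0, 0, 0, -3, -3.9, 0, 0, 0, 0, -3, -3.9, 0, 0, 0, 0], jaw=5.5)

```text
clock: 1.7
position: [0.4241, -0.2425, 0.2268]
ee_rot: [0.001, 0.195, 0.981, -0.0]
contact_force: [0.9, 0.8, 0.2]
width: 0.055
```

```bash
python3 -c "
from go import *
to([.4425,-.323,.19],77.5)"
```

```text
t 1.7 pos [ 0.4241 -0.2425  0.2268] tilt 0.07 yang 67.56 w 0.055 F [0.87 0.8  0.19] q [-0.66  0.15  1.69  0.    1.31 -1.84]
shift cm in tool [-4.77 -6.74  3.69] | 9.0 rot [ 0.    0.07 -9.94]
```

>>> servo_tool(deltas=[-1.6, -2.3, 1.2, 0, 0, -5, -2.0, -2.0, 1.2, 0, 0, -5, -1.6, -1.8, 1.3, 0, 0, 0, 0, 0, 0, 0, 0, 0])

```text
clock: 2.1
position: [0.4564, -0.3269, 0.1867]
ee_rot: [0.001, 0.109, 0.994, -0.001]
contact_force: [-0.5, 0.7, -0.7]
width: 0.055
```

```bash
python3 - <<'E'
from go import *
to([.4425,-.323,.119],77.5)
im,d=grab("side","side1"); c=im[270:384,210:370]; cv2.imwrite("pics/s1c.png",cv2.resize(c,None,fx=5,fy=5,interpolation=cv2.INTER_CUBIC)[:,:,::-1])
E
```

```text
t 2.1 pos [ 0.4564 -0.3269  0.1867] tilt 0.15 yang 77.52 w 0.055 F [-0.51  0.69 -0.72] q [-0.74  0.28  1.61 -0.    1.25 -2.1 ]
shift cm in tool [1.46 0.09 6.77] | 6.9 rot [-0.11  0.09  0.02]
```

View pics/s1c.png

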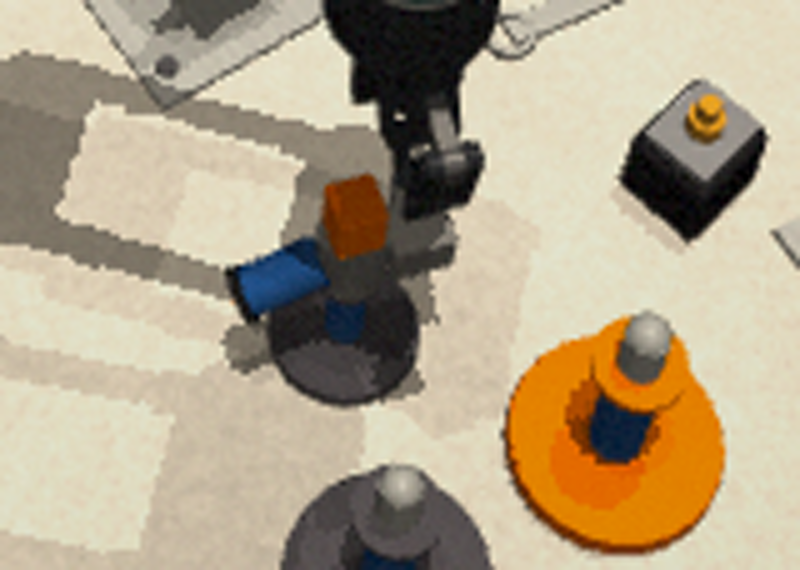

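The crop shows the knob at (355,215), with the fingers at (430,190) offset in +x as measured. Next I centre, then descend.

>>> servo_tool(deltas=[1.5, 0.1, 0, 0, 0, 0, 0, 0, 2, 0, 0, 0, 0, 0, 2, 0, 0, 0])

```text
clock: 2.45
position: [0.4392, -0.3187, 0.1503]
ee_rot: [0.002, 0.108, 0.994, -0.002]
contact_force: [0.8, 0.5, -0.1]
width: 0.055
```

```bash
python3 -c "
from go import *
to([.4425,-.323,.119],77.5)"
```

```text
t 2.45 pos [ 0.4392 -0.3187  0.1503] tilt 0.29 yang 77.65 w 0.055 F [ 0.83  0.46 -0.1 ] q [-0.76  0.28  1.71 -0.    1.15 -2.11]
shift cm in tool [-0.4  -0.34  3.13] | 3.2 rot [-0.17  0.23  0.15]
```

>>> servo_tool(deltas=[-0.4, -0.35, 0.8, 0, 0, 0, 0, 0, 1.5, 0, 0, 0, 0, 0, 0.8, 0, 0, 0, 0, 0, 0, 0, 0, 0])

```text
clock: 2.85
position: [0.4386, -0.3182, 0.1199]
ee_rot: [0.001, 0.106, 0.994, -0.001]
contact_force: [0.4, 0.7, 0.2]
width: 0.0547
```

```bash
python3 -c "
from go import *
to([.4425,-.323,.119],77.5)"
```

```text
t 2.85 pos [ 0.4386 -0.3182  0.1199] tilt 0.14 yang 77.79 w 0.0547 F [0.35 0.74 0.17] q [-0.76  0.31  1.75 -0.    1.08 -2.11]
shift cm in tool [-0.48 -0.38  0.09] | 0.6 rot [-0.1   0.1   0.29]
```

>>> servo_tool(deltas=[-0.5, -0.4, 0, 0, 0, 0, 0, 0, 0, 0, 0, 0])

```text
clock: 3.05
position: [0.4434, -0.3238, 0.1217]
ee_rot: [0.002, 0.106, 0.994, -0.002]
contact_force: [-0.4, -0.6, -0.2]
width: 0.0553
```

```bash
python3 -c "
from go import *
to([.4425,-.323,.119],77.5)"
```

```text
t 3.05 pos [ 0.4434 -0.3238  0.1217] tilt 0.31 yang 77.82 w 0.0553 F [-0.37 -0.59 -0.17] q [-0.76  0.32  1.73 -0.    1.08 -2.11]
shift cm in tool [0.11 0.06 0.27] | 0.3 rot [-0.19  0.24  0.33]
```

>>> servo_tool(deltas=[0, 0, 0.2, 0, 0, 0, 0, 0, 0, 0, 0, 0, 0, 0, 0, 0, 0, 0, 0, 0, 0, 0, 0, 0, 0, 0, 0, 0, 0, 0, 0, 0, 0, 0, 0, 0], jaw=1.5, grip_force=40)

```text
clock: 3.65
position: [0.4443, -0.3245, 0.1209]
ee_rot: [0.003, 0.106, 0.994, -0.002]
contact_force: [-0.9, -0.6, -0.5]
width: 0.0252
```

```bash
python3 -c "
from go import *
to([.4425,-.323,.119],77.5)"
```

```text
t 3.65 pos [ 0.4443 -0.3245  0.1209] tilt 0.43 yang 77.82 w 0.0252 F [-0.86 -0.61 -0.46] q [-0.76  0.32  1.73 -0.    1.08 -2.11]
shift cm in tool [0.2  0.11 0.19] | 0.3 rot [-0.24  0.35  0.32]
```

Gripped at 25–26 mm, so the fingers are on the knob. I lift straight up.

>>> servo_tool(deltas=[0, 0, -1, 0, 0, 0, 0, 0, -1.5, 0, 0, 0, 0, 0, -2, 0, 0, 0, 0, 0, -3, 0, 0, 0, 0, 0, -3, 0, 0, 0, 0, 0, -3, 0, 0, 0, 0, 0, -1, 0, 0, 0])

```text
clock: 4.35
position: [0.4411, -0.3215, 0.2693]
ee_rot: [-0.002, 0.106, 0.994, 0.001]
contact_force: [0.8, 0.1, -3.4]
width: 0.0251
```

```bash
python3 - <<'E'
from go import *
to([.5928,.0487,.245],95.75)
im,d=grab("side","side2"); c=im[230:384,200:400]; cv2.imwrite("pics/s2c.png",cv2.resize(c,None,fx=3.8,fy=3.8,interpolation=cv2.INTER_CUBIC)[:,:,::-1])
E
```

```text
t 4.35 pos [ 0.4411 -0.3215  0.2693] tilt 0.21 yang 77.82 w 0.0251 F [ 0.79  0.12 -3.43] q [-0.76  0.21  1.5  -0.    1.44 -2.12]
shift cm in tool [-7.03 39.38  2.46] | 40.1 rot [  0.11  -0.18 -17.93]
```

View pics/s2c.png

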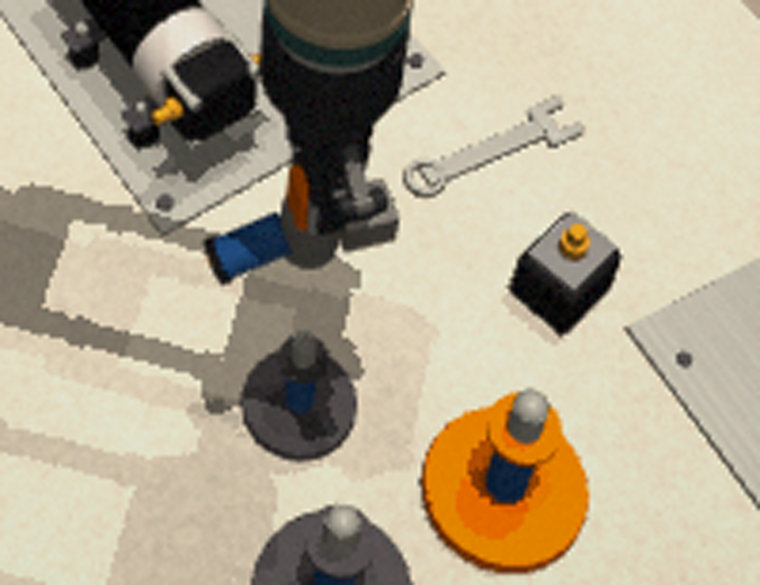

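The head hangs in the gripper and the stand's bare peg shows at crop (303,350). I measure peg and pin in the same way for a relative move.

```bash
python3 - <<'E'
from meas import *
im,d=load("side2"); P=pts("side",d)
def m(P,d,c,zl,zh,r=.022):
    s=(d>0)&(np.hypot(P[...,0]-c[0],P[...,1]-c[1])<r)&(P[...,2]>zl)&(P[...,2]<zh); q=P[s]
    if len(q)<3: print("none",len(q)); return
    cc=cv2.minEnclosingCircle(q[:,:2].astype(np.float32)); print(len(q),"mean",q.mean(0).round(4),"mid",((q.min(0)+q.max(0))/2).round(4),"circ",np.round(cc[0],4),round(cc[1],4))
c=(.4425,-.323)
print("peg side"); m(P,d,c,.085,.11); m(P,d,c,.093,.11); m(P,d,c,.07,.084,.03)
im0,d0=load("side0"); P0=pts("side",d0); c=(.593,.0487)
print("pin side"); m(P0,d0,c,.15,.175); m(P0,d0,c,.158,.175); m(P0,d0,c,.133,.147,.03)
t,td=grab("top","top2"); PT=pts("top",td)
im0,d0=load("top0"); P0=pts("top",d0)
print("pin top"); m(P0,d0,c,.15,.175); m(P0,d0,c,.158,.175); m(P0,d0,c,.133,.147,.03)
x=np.clip(t[150:270,330:450].astype(float)*1.6,0,255).astype(np.uint8); cv2.imwrite("pics/t2c.png",cv2.resize(x,None,fx=5,fy=5,interpolation=cv2.INTER_CUBIC)[:,:,::-1])
E
```

```text
peg side
43 mean [ 0.4409 -0.3241  0.0986] mid [ 0.442  -0.3234  0.0964] circ [ 0.4428 -0.323 ] 0.009
36 mean [ 0.441  -0.3235  0.1005] mid [ 0.442  -0.3234  0.1005] circ [ 0.4428 -0.323 ] 0.009
104 mean [ 0.4406 -0.3246  0.0758] mid [ 0.4426 -0.3207  0.0769] circ [ 0.4421 -0.321 ] 0.0179
pin side
33 mean [0.5928 0.0486 0.1613] mid [0.5941 0.0504 0.1614] circ [0.594  0.0497] 0.0084
24 mean [0.5926 0.0491 0.1644] mid [0.5939 0.0504 0.1656] circ [0.5938 0.0498] 0.0082
94 mean [0.5901 0.0468 0.1389] mid [0.5942 0.0531 0.1398] circ [0.5897 0.0524] 0.0256
pin top
21 mean [0.5924 0.0488 0.1646] mid [0.5928 0.0477 0.1623] circ [0.5932 0.0489] 0.008
19 mean [0.593  0.0487 0.1658] mid [0.5928 0.0476 0.165 ] circ [0.5937 0.0486] 0.0078
101 mean [0.5914 0.0521 0.1389] mid [0.5939 0.0543 0.1394] circ [0.5923 0.0531] 0.0252
```

View pics/t2c.png

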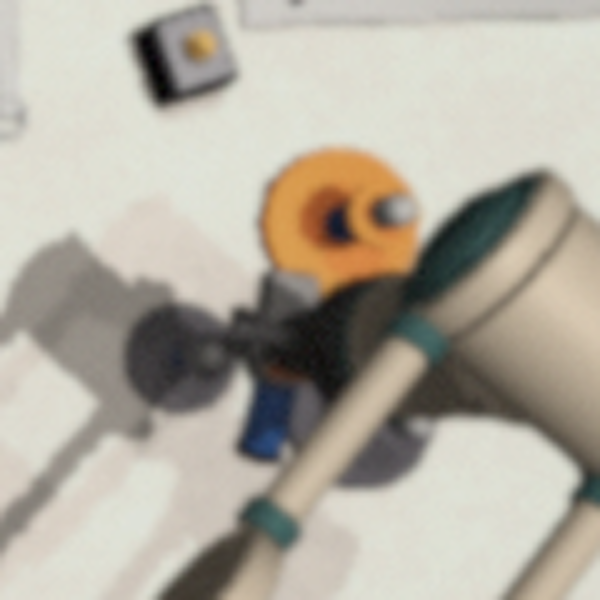

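>>> servo_tool(deltas=[-0.5, 2.5, 0, 0, 0, 0, -0.8, 4.6, 0.2, 0, 0, 0, -0.8, 4.6, 0.3, 0, 0, 0, -0.8, 4.6, 0.3, 0, 0, 0, -0.8, 4.6, 0.3, 0, 0, 0, -0.8, 4.6, 0.3, 0, 0, 0, -0.8, 4.6, 0.2, 0, 0, 0, -0.8, 4, 0, 0, 0, 0, 0, 2, 0, 0, 0, -6, 0, 0, 0, 0, 0, -6, 0, 0, 0, 0, 0, -6, 0, 0, 0, 0, 0, 0])

```text
clock: 5.65
position: [0.5696, 0.0352, 0.2225]
ee_rot: [-0.024, -0.055, 0.998, 0.008]
contact_force: [-0.9, -0.1, -3.0]
width: 0.0254
```

```bash
python3 - <<'E'
from go import *
to([.5957,.0484,.235],95.75)
E
```

```text
t 5.65 pos [0.5696 0.0352 0.2225] tilt 2.89 yang 96.31 w 0.0254 F [-0.9  -0.12 -3.02] q [-0.07  0.3   1.49  0.01  1.4  -1.75]
shift cm in tool [-2.68  1.05 -1.36] | 3.2 rot [ 1.07 -2.69  0.59]
```

>>> servo_tool(deltas=[0, 0, -1.3, 1, -2.7, 0.5, 0, 0, 0, 0, 0, 0])

```text
clock: 5.85
position: [0.5685, 0.0349, 0.2316]
ee_rot: [-0.003, -0.048, 0.999, 0.001]
contact_force: [0.3, -0.5, -1.6]
width: 0.0253
```

```bash
python3 - <<'E'
from go import *
to([.5957,.0484,.235],95.75)
E
```

```text
t 5.85 pos [0.5685 0.0349 0.2316] tilt 0.37 yang 95.56 w 0.0253 F [ 0.28 -0.46 -1.64] q [-0.06  0.27  1.51  0.    1.37 -1.73]
shift cm in tool [-2.83  1.08 -0.35] | 3.1 rot [ 0.11 -0.35 -0.19]
```

>>> servo_tool(deltas=[-1.4, 0.5, -0.3, 0, 0, 0, -1.4, 0.6, 0, 0, 0, 0, 0, 0, 0, 0, 0, 0])

```text
clock: 6.15
position: [0.5943, 0.048, 0.2309]
ee_rot: [-0.007, -0.046, 0.999, 0.001]
contact_force: [-0.3, -0.4, -2.8]
width: 0.0252
```

```bash
python3 - <<'E'
from go import *
to([.5957,.0484,.235],95.75)
im,d=grab("side","side3"); c=im[110:220,190:320]; cv2.imwrite("pics/s3c.png",cv2.resize(c,None,fx=5.4,fy=5.4,interpolation=cv2.INTER_CUBIC)[:,:,::-1])
t,td=grab("top","top3"); x=np.clip(t[140:240,180:310].astype(float)*1.6,0,255).astype(np.uint8); cv2.imwrite("pics/t3c.png",cv2.resize(x,None,fx=5,fy=5,interpolation=cv2.INTER_CUBIC)[:,:,::-1])
E
```

```text
t 6.15 pos [0.5943 0.048  0.2309] tilt 0.79 yang 95.25 w 0.0252 F [-0.31 -0.44 -2.81] q [-0.04  0.32  1.45  0.    1.39 -1.7 ]
shift cm in tool [-0.14  0.02 -0.41] | 0.4 rot [ 0.16 -0.77 -0.5 ]
```

View pics/s3c.png

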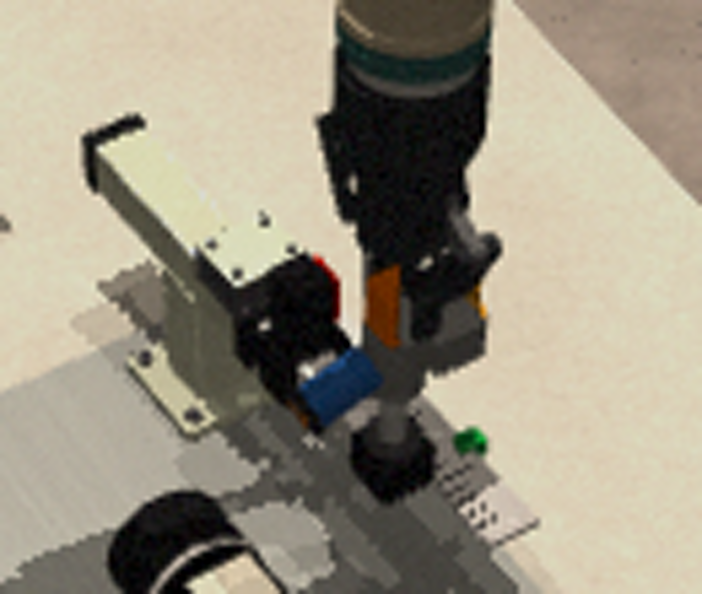

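View pics/t3c.png

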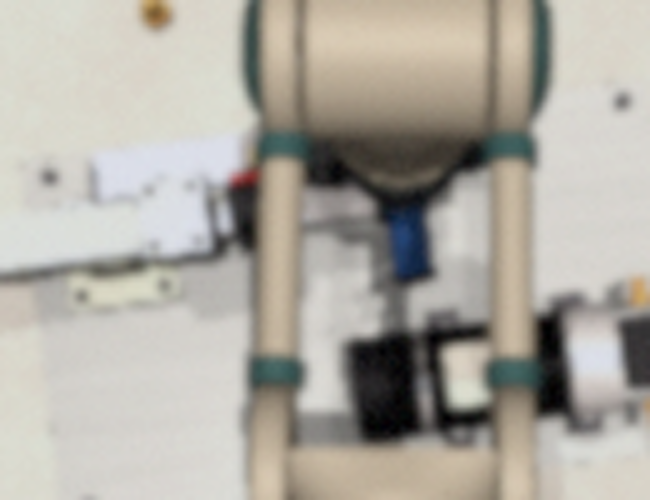

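```bash
python3 - <<'E'
from meas import *
from scipy.optimize import least_squares
im,d=load("side3"); P=pts("side",d)
def fit(P,d,c,zl,zh,r,rad,name):
    s=(d>0)&(np.hypot(P[...,0]-c[0],P[...,1]-c[1])<rad)&(P[...,2]>zl)&(P[...,2]<zh); q=P[s][:,:2]
    f=least_squares(lambda a:np.hypot(*(q-a).T)-r,c,loss="soft_l1",f_scale=.001); print(name,len(q),f.x.round(4),"res",np.std(f.fun).round(4))
for zl,zh in((.187,.205),(.187,.215),(.192,.22)): fit(P,d,(.592,.049),zl,zh,.018,.026,"socket")
fit(P,d,(.593,.049),.143,.163,.008,.014,"pin3")
im0,d0=load("side0"); P0=pts("side",d0); fit(P0,d0,(.593,.049),.143,.161,.008,.014,"pin0")
im2,d2=load("side2"); P2=pts("side",d2); fit(P2,d2,(.4425,-.323),.079,.096,.008,.014,"peg")
fit(P2,d2,(.4395,-.32),.226,.25,.018,.026,"socket@lift")
c=im[165:205,240:290]; cv2.imwrite("pics/s3d.png",cv2.resize(c,None,fx=14,fy=14,interpolation=cv2.INTER_NEAREST)[:,:,::-1])
E
```

```text
socket 50 [0.5934 0.0491] res 0.0025
socket 92 [0.593  0.0491] res 0.0029
socket 108 [0.5925 0.0491] res 0.0032
pin3 26 [0.5942 0.051 ] res 0.0018
pin0 27 [0.5944 0.0527] res 0.0022
peg 20 [ 0.4426 -0.321 ] res 0.0011
socket@lift 92 [ 0.4399 -0.3194] res 0.0028
```

View pics/s3d.png

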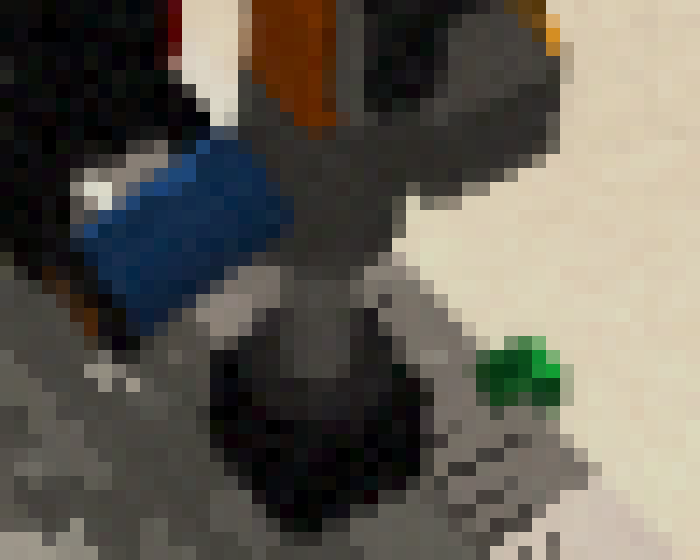

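>>> servo_tool(deltas=[-0.15, 0.05, 0.5, 0.2, -0.8, -0.5, 0, 0, 0.7, 0, 0, 0, 0, 0, 0.5, 0, 0, 0, 0, 0, 0, 0, 0, 0])

```text
clock: 6.65
position: [0.5923, 0.0474, 0.2114]
ee_rot: [-0.002, -0.05, 0.999, -0.001]
contact_force: [0.2, 0.4, -1.3]
width: 0.0254
```

```bash
python3 - <<'E'
from go import *
to([.5957,.0488,.186],95.75)
E
```

```text
t 6.65 pos [0.5923 0.0474 0.2114] tilt 0.22 yang 95.74 w 0.0254 F [ 0.16  0.42 -1.34] q [-0.04  0.32  1.49 -0.    1.33 -1.71]
shift cm in tool [-0.36  0.11  2.54] | 2.6 rot [-0.09 -0.2  -0.01]
```

>>> servo_tool(deltas=[-0.3, 0.1, 0, 0, 0, 0, 0, 0, 0, 0, 0, 0])

```text
clock: 6.85
position: [0.5951, 0.0486, 0.2113]
ee_rot: [-0.002, -0.05, 0.999, -0.001]
contact_force: [0.1, 0.1, -2.7]
width: 0.0253
```

```bash
python3 - <<'E'
from go import *
to([.5957,.0488,.186],95.75)
E
```

```text
t 6.85 pos [0.5951 0.0486 0.2113] tilt 0.24 yang 95.72 w 0.0253 F [ 0.13  0.1  -2.68] q [-0.03  0.32  1.49 -0.    1.34 -1.7 ]
shift cm in tool [-0.07  0.02  2.53] | 2.5 rot [-0.09 -0.22 -0.03]
```

>>> servo_tool(deltas=[-0.1, 0, 0.5, 0, 0, 0, -0.05, 0, 0.5, 0, 0, 0, -0.05, 0, 0.5, 0, 0, 0, 0, 0, 0, 0, 0, 0])

```text
clock: 7.25
position: [0.597, 0.0489, 0.1953]
ee_rot: [-0.002, -0.05, 0.999, -0.001]
contact_force: [0.3, -0.0, -2.9]
width: 0.0254
```

```bash
python3 - <<'E'
from go import *
to([.5957,.0488,.186],95.75)
E
```

```text
t 7.25 pos [0.597  0.0489 0.1953] tilt 0.26 yang 95.72 w 0.0254 F [ 0.3  -0.05 -2.88] q [-0.03  0.34  1.51 -0.    1.3  -1.7 ]
shift cm in tool [0.13 0.   0.93] | 0.9 rot [-0.08 -0.24 -0.03]
```

The head is on the pin (bottom about 18 mm below the pin top) with no side force. I continue down until it touches.

>>> servo_tool(deltas=[0.1, 0, 0.4, 0, 0, 0, 0, 0, 0.4, 0, 0, 0, 0, 0, 0.2, 0, 0, 0, 0, 0, 0, 0, 0, 0])

```text
clock: 7.65
position: [0.5966, 0.0487, 0.1862]
ee_rot: [-0.001, -0.05, 0.999, -0.001]
contact_force: [0.7, 0.5, -3.2]
width: 0.0256
```

```bash
python3 - <<'E'
from go import *
to([.5957,.0488,.186],95.75)
E
```

```text
t 7.65 pos [0.5966 0.0487 0.1862] tilt 0.15 yang 95.73 w 0.0256 F [ 0.66  0.51 -3.23] q [-0.03  0.34  1.53 -0.    1.28 -1.7 ]
shift cm in tool [0.09 0.01 0.02] | 0.1 rot [-0.11 -0.1  -0.02]
```

>>> servo_tool(deltas=[0, 0, 0.2, 0, 0, 0, 0, 0, 0.2, 0, 0, 0, 0, 0, 0, 0, 0, 0])

```text
clock: 7.95
position: [0.5969, 0.0487, 0.1864]
ee_rot: [0.001, -0.05, 0.999, -0.001]
contact_force: [0.2, 0.1, -3.8]
width: 0.0251
```

```bash
python3 - <<'E'
from go import *
to([.5957,.0488,.186],95.75)
E
```

```text
t 7.95 pos [0.5969 0.0487 0.1864] tilt 0.19 yang 95.73 w 0.0251 F [ 0.21  0.12 -3.84] q [-0.03  0.34  1.53 -0.    1.27 -1.7 ]
shift cm in tool [0.12 0.02 0.04] | 0.1 rot [-0.14  0.12 -0.02]
```

>>> servo_tool(deltas=[0, 0, 0.5, 0, 0, 0, 0, 0, 0.4, 0, 0, 0, 0, 0, 0, 0, 0, 0])

```text
clock: 8.25
position: [0.5971, 0.0492, 0.1867]
ee_rot: [0.004, -0.05, 0.999, -0.001]
contact_force: [0.4, 0.7, -3.4]
width: 0.0255
```

```bash
python3 - <<'E'
from go import *
to([.5957,.0488,.186],95.75)
E
```

```text
t 8.25 pos [0.5971 0.0492 0.1867] tilt 0.53 yang 95.77 w 0.0255 F [ 0.39  0.74 -3.39] q [-0.03  0.33  1.53 -0.    1.27 -1.7 ]
shift cm in tool [ 0.15 -0.03  0.07] | 0.2 rot [-0.16  0.5   0.02]
```

Motion stops at the predicted height of 0.186, so it is seated. I release it.

>>> servo_tool(deltas=[0, 0, 0, 0, 0, 0, 0, 0, 0, 0, 0, 0, 0, 0, 0, 0, 0, 0, 0, 0, 0, 0, 0, 0], jaw=5.5)

```text
clock: 8.65
position: [0.5984, 0.049, 0.186]
ee_rot: [0.006, -0.05, 0.999, -0.001]
contact_force: [0.5, 0.0, 0.4]
width: 0.0551
```

>>> servo_tool(deltas=[0, 0, -1.5, 0, 0, 0, 0, 0, -2.5, 0, 0, 0, 0, 0, -3, 0, 0, 0, 0, 0, -3, 0, 0, 0, 0, 0, -2, 0, 0, 0])

```text
clock: 9.15
position: [0.5954, 0.0491, 0.303]
ee_rot: [-0.001, -0.05, 0.999, -0.001]
contact_force: [-0.3, 0.1, 0.3]
width: 0.0549
```

```bash
python3 - <<'E'
from go import *
to([.60,.14,.235],5.75)
im,d=grab("side","side4"); c=im[130:220,200:320]; cv2.imwrite("pics/s4c.png",cv2.resize(c,None,fx=6,fy=6,interpolation=cv2.INTER_CUBIC)[:,:,::-1])
E
```

```text
t 9.15 pos [0.5954 0.0491 0.303 ] tilt 0.16 yang 95.74 w 0.0549 F [-0.27  0.11  0.31] q [-0.03  0.28  1.32 -0.    1.54 -1.7 ]
shift cm in tool [-1.38  9.01  6.78] | 11.4 rot [-1.800e-01 -2.000e-02  8.999e+01]
```

View pics/s4c.png

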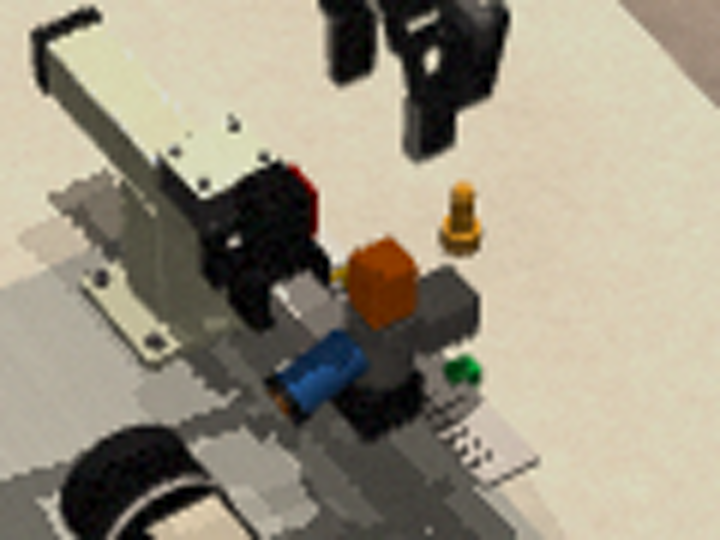

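The head sits on the pin, upright, with the barrel (crop 320,375) toward the pump; the knob is at (383,285). Next I turn the tool 90° and locate the grip.

>>> servo_tool(deltas=[0, 0, 0, 0, 0, 8.2, 0, 0, 0, 0, 0, 8.2, 0, 0, 0, 0, 0, 8.2, 0, 0, 0, 0, 0, 8.2, 0, 0, 0, 0, 0, 8.2, 0, 0, 0, 0, 0, 8.2, 0, 0, 0, 0, 0, 8.2, 0, 0, 0, 0, 0, 8.2, 0, 0, 0, 0, 0, 8.2, 0, 0, 0, 0, 0, 8.2, 0, 0, 0, 0, 0, 8, 0, 0, 0, 0, 0, 0], jaw=6)

```text
clock: 10.4
position: [0.5972, 0.0486, 0.2961]
ee_rot: [-0.001, 0.695, 0.719, -0.003]
contact_force: [-0.6, -0.4, -0.8]
width: 0.0599
```

```bash
python3 - <<'E'
from meas import *
from go import *
th=np.radians(5.75); X=np.array([np.cos(th),np.sin(th)]); Y=np.array([-np.sin(th),np.cos(th)])
g=np.array([.5937,.049])+.095*Y; print("pred grip",g.round(4))
to([g[0],g[1],.235],5.75)
for n,t in(("side","side0"),("top","top0"),("side","side4")):
    im,d=load(t); P=pts(n,d); q=P[(d>0)&(np.hypot(P[...,0]-g[0],P[...,1]-g[1])<.035)&(P[...,2]>.175)&(P[...,2]<.2)]
    l=(q[:,:2]-g); a,b=l@X,l@Y
    if len(q): print(t,len(q),"x",np.percentile(a,[2,98]).round(4),"y",np.percentile(b,[2,98]).round(4),"z",np.median(q[:,2]).round(4))
# pointer and mark in station coordinates, several views
for n,t in(("side","side0"),("top","top0"),("side","side4")):
    im,d=load(t); P=pts(n,d); H=hsv(im); h,s,v=[H[...,i].astype(int) for i in range(3)]; near=(P[...,0]>.59)&(P[...,0]<.70)&(P[...,1]>-.05)&(P[...,1]<.2)&(P[...,2]<.13)&(d>0)
    for nm,m in(("yellow",(h>=20)&(h<36)&(s>70)),("green",(h>45)&(h<88)&(s>60))):
        for A,c,mm in comp(m&near,minA=3):
            p=P[mm]; l=p[:,:2]-g; print(t,nm,A,c,"z",np.median(p[:,2]).round(3),"x",np.median(l@X).round(4),"y med",np.median(l@Y).round(4),(l@Y).min().round(4),(l@Y).max().round(4))
E
```

```text
pred grip [0.5842 0.1435]
t 10.4 pos [0.5972 0.0486 0.2961] tilt 0.31 yang 2.0 w 0.0599 F [-0.63 -0.42 -0.84] q [-0.03  0.29  1.33 -0.    1.53 -0.07]
shift cm in tool [ 9.55 -0.93  6.1 ] | 11.4 rot [-0.3   0.1  -3.75]
side0 104 x [-0.0147  0.0196] y [-0.0138  0.0159] z 0.1856
top0 102 x [-0.0153  0.0178] y [-0.0147  0.0136] z 0.1862
side4 105 x [-0.0151  0.0202] y [-0.0147  0.017 ] z 0.1856
side0 yellow 11 [256.7 175.4] z 0.094 x 0.0466 y med 0.0027 -0.0004 0.0166
side0 green 24 [276.7 191.2] z 0.091 x 0.0623 y med -0.0846 -0.0901 -0.0749
side0 green 3 [268.3 195.3] z 0.126 x 0.0095 y med -0.1109 -0.1111 -0.1095
top0 green 10 [254.2 162.5] z 0.091 x 0.06 y med -0.0836 -0.0872 -0.0795
side4 yellow 8 [256.2 175.5] z 0.096 x 0.0461 y med 0.0037 0.001 0.0188
side4 green 24 [276.7 191.2] z 0.09 x 0.0628 y med -0.0844 -0.0898 -0.07
side4 green 4 [268.2 196. ] z 0.129 x 0.0098 y med -0.1124 -0.1134 -0.1114
```

>>> servo_tool(deltas=[3.2, -0.3, 0, 0, 0, -3.7, 3.2, 0, 0, 0, 0, 0, 3.0, 0, 0, 0, 0, 0, 0, 0, 0, 0, 0, 0])

```text
clock: 10.8
position: [0.5866, 0.1435, 0.2925]
ee_rot: [-0.002, 0.667, 0.745, -0.004]
contact_force: [-0.4, 0.1, 0.4]
width: 0.0597
```

```bash
python3 - <<'E'
from go import *
to([.5842,.1435,.21],5.75)
E
```

```text
t 10.8 pos [0.5866 0.1435 0.2925] tilt 0.51 yang 6.39 w 0.0597 F [-0.44  0.1   0.42] q [ 0.13  0.3   1.32 -0.    1.53  0.01]
shift cm in tool [ 0.04 -0.16  8.25] | 8.2 rot [-0.5   0.1   0.64]
```

>>> servo_tool(deltas=[0, -0.2, 2, -0.5, 0, 0.6, 0, 0, 3, 0, 0, 0, 0, 0, 2.5, 0, 0, 0, 0, 0, 0, 0, 0, 0])

```text
clock: 11.2
position: [0.5851, 0.1422, 0.2145]
ee_rot: [0.002, 0.666, 0.746, -0.001]
contact_force: [-0.6, -0.1, -0.4]
width: 0.06
```

```bash
python3 - <<'E'
from go import *
to([.5842,.1435,.149],5.75)
E
```

```text
t 11.2 pos [0.5851 0.1422 0.2145] tilt 0.27 yang 6.5 w 0.06 F [-0.62 -0.11 -0.45] q [ 0.13  0.33  1.47 -0.    1.34  0.01]
shift cm in tool [ 0.17 -0.08  6.55] | 6.6 rot [0.11 0.25 0.75]
```

>>> servo_tool(deltas=[0.2, -0.1, 1.5, 0, 0, 0.7, 0, 0, 2, 0, 0, 0, 0, 0, 1.5, 0, 0, 0, 0, 0, 0, 0, 0, 0])

```text
clock: 11.6
position: [0.5868, 0.1415, 0.1663]
ee_rot: [0.004, 0.669, 0.744, 0.0]
contact_force: [-0.4, 0.3, -0.1]
width: 0.0601
```

```bash
python3 - <<'E'
from go import *
to([.5842,.1435,.149],5.75)
E
```

```text
t 11.6 pos [0.5868 0.1415 0.1663] tilt 0.51 yang 6.07 w 0.0601 F [-0.45  0.26 -0.12] q [ 0.13  0.36  1.55 -0.01  1.23  0.02]
shift cm in tool [ 0.24 -0.25  1.72] | 1.8 rot [0.38 0.35 0.31]
```

>>> servo_tool(deltas=[0.2, -0.25, 0.9, 0.4, 0.3, 0.3, 0, 0, 0.8, 0, 0, 0, 0, 0, 0, 0, 0, 0])

```text
clock: 11.9
position: [0.5863, 0.1427, 0.1512]
ee_rot: [0.002, 0.67, 0.742, 0.001]
contact_force: [0.0, 0.4, 0.0]
width: 0.0602
```

```bash
python3 - <<'E'
from go import *
to([.5842,.1435,.149],5.75)
im,d=grab("side","side5"); c=im[110:200,180:300]; cv2.imwrite("pics/s5c.png",cv2.resize(c,None,fx=6,fy=6,interpolation=cv2.INTER_CUBIC)[:,:,::-1])
E
```

```text
t 11.9 pos [0.5863 0.1427 0.1512] tilt 0.24 yang 5.8 w 0.0602 F [0.03 0.41 0.05] q [ 0.12  0.37  1.57 -0.    1.2   0.02]
shift cm in tool [ 0.1  -0.2   0.22] | 0.3 rot [0.24 0.04 0.05]
```

View pics/s5c.png

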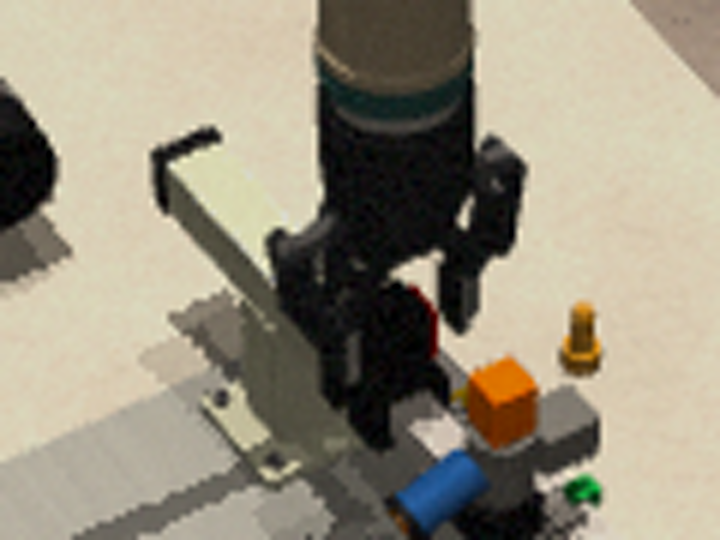

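The fingers straddle the grip (red button at crop (425,320) between them). I close.

>>> servo_tool(deltas=[0.1, -0.2, 0.1, 0, 0, 0, 0, 0, 0, 0, 0, 0, 0, 0, 0, 0, 0, 0, 0, 0, 0, 0, 0, 0, 0, 0, 0, 0, 0, 0, 0, 0, 0, 0, 0, 0, 0, 0, 0, 0, 0, 0], jaw=1.5, grip_force=60)

```text
clock: 12.65
position: [0.5841, 0.1436, 0.1523]
ee_rot: [0.002, 0.67, 0.742, 0.002]
contact_force: [-0.4, -0.3, -0.2]
width: 0.0275
```

```bash
python3 - <<'E'
from go import *
to([.5842,.1435,.149],5.75)
E
```

```text
t 12.65 pos [0.5841 0.1436 0.1523] tilt 0.32 yang 5.8 w 0.0275 F [-0.37 -0.28 -0.19] q [ 0.13  0.36  1.58 -0.    1.2   0.03]
shift cm in tool [-0.01  0.01  0.33] | 0.3 rot [0.31 0.05 0.05]
```

Width 27.5 mm means the button is fully in. I draw the boom out (tool −x), part way first.

>>> servo_tool(deltas=[-0.5, 0, 0, 0, 0, 0, -1, 0, 0, 0, 0, 0, -1.2, 0, 0, 0, 0, 0, -1.2, 0, 0, 0, 0, 0, -1.2, 0, 0, 0, 0, 0, -1.2, 0, 0, 0, 0, 0, -1, 0, 0, 0, 0, 0, -0.5, 0, 0, 0, 0, 0, -0.2, 0, 0, 0, 0, 0])

```text
clock: 13.55
position: [0.59, 0.086, 0.1523]
ee_rot: [-0.014, 0.67, 0.742, 0.017]
contact_force: [-0.6, 6.6, -0.7]
width: 0.0273
```

```bash
cat > chk.py <<'E'
import sys
from meas import *
from go import *
tag=sys.argv[1]
th=np.radians(5.75); X=np.array([np.cos(th),np.sin(th)]); Y=np.array([-np.sin(th),np.cos(th)]); g=np.array([.5842,.1435])
to([.5842,.1435,.149],5.75)
print("TCP travel",((manip.get_state()["position"][:2]-g)@Y).round(4), "lat",((manip.get_state()["position"][:2]-g)@X).round(4))
for n in("side","top"):
    im,d=grab(n,n+tag); P=pts(n,d); H=hsv(im); h,s,v=[H[...,i].astype(int) for i in range(3)]; near=(P[...,0]>.59)&(P[...,0]<.70)&(P[...,1]>-.07)&(P[...,1]<.2)&(P[...,2]<.13)&(P[...,2]>.07)&(d>0)
    for nm,m in(("yellow",(h>=20)&(h<36)&(s>70)),("green",(h>45)&(h<88)&(s>60))):
        for A,c,mm in comp(m&near,minA=2):
            p=P[mm]; l=p[:,:2]-g; print(n,nm,A,c,"z",np.median(p[:,2]).round(3),"x",np.median(l@X).round(4),"y med",np.median(l@Y).round(4),(l@Y).min().round(4),(l@Y).max().round(4), "ray.09",((ray(n,*c,.091)[:2]-g)@Y).round(4))
    if n=="side": c=im[130:230,220:330]; cv2.imwrite(f"pics/s{tag}c.png",cv2.resize(c,None,fx=6,fy=6,interpolation=cv2.INTER_CUBIC)[:,:,::-1])
E
python3 chk.py 6
```

```text
t 13.55 pos [0.59   0.086  0.1523] tilt 2.53 yang 5.8 w 0.0273 F [-0.63  6.58 -0.68] q [ 0.    0.36  1.59  0.05  1.19 -0.12]
shift cm in tool [5.76 0.   0.58] | 5.8 rot [ 0.42 -2.5   0.06]
TCP travel -0.0578 lat -0.0
side yellow 11 [266.8 186.8] z 0.097 x 0.0454 y med -0.0558 -0.0603 -0.0464 ray.09 -0.0514
side yellow 2 [278.  209.5] z 0.122 x 0.0058 y med -0.1684 -0.1697 -0.1671 ray.09 -0.1478
side green 2 [274.5 213.5] z 0.112 x -0.0064 y med -0.1685 -0.1707 -0.1663 ray.09 -0.1549
```

View pics/s6c.png

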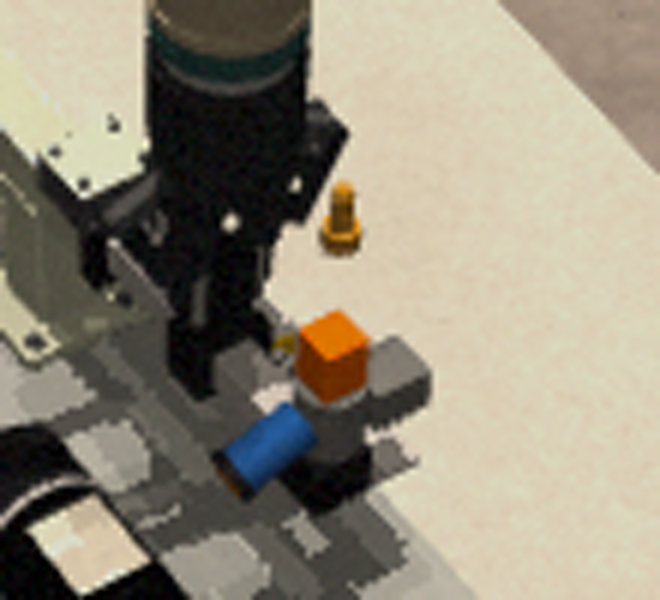

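The boom follows and the head stays seated, but it now hides the green mark. I measure pointer and mark closely in the earlier unobstructed pictures.

```bash
python3 - <<'E'
from meas import *
th=np.radians(5.75); X=np.array([np.cos(th),np.sin(th)]); Y=np.array([-np.sin(th),np.cos(th)]); g=np.array([.5842,.1435])
im,d=load("side0"); c=im[165:205,240:300]; cv2.imwrite("pics/m1.png",cv2.resize(c,None,fx=13,fy=13,interpolation=cv2.INTER_NEAREST)[:,:,::-1])
t,td=load("top0"); c=np.clip(t[150:190,225:285].astype(float)*2,0,255).astype(np.uint8); cv2.imwrite("pics/m2.png",cv2.resize(c,None,fx=13,fy=13,interpolation=cv2.INTER_NEAREST)[:,:,::-1])
# station-y per pixel print for green pixels
P=pts("side",d); H=hsv(im)
for r in range(187,196):
  for cc in range(272,283):
    h,s,v=H[r,cc]
    if 40<h<90 and s>60: p=P[r,cc]; l=p[:2]-g; print((cc,r),"hsv",h,s,v,"x%.4f y%.4f z%.4f"%(l@X,l@Y,p[2]))
print("pointer")
for r in range(171,181):
  for cc in range(250,262):
    h,s,v=H[r,cc]
    if 18<h<36 and s>70: p=P[r,cc]; l=p[:2]-g; print((cc,r),"hsv",h,s,v,"x%.4f y%.4f z%.4f"%(l@X,l@Y,p[2]))
E
```

```text
(276, 189) hsv 57 84 167 x0.1210 y-0.0046 z-0.0047
(277, 189) hsv 62 129 154 x0.0702 y-0.0752 z0.0886
(278, 189) hsv 57 88 169 x0.0732 y-0.0764 z0.0880
(274, 190) hsv 60 77 169 x0.0587 y-0.0749 z0.0906
(275, 190) hsv 67 204 141 x0.0573 y-0.0818 z0.0976
(276, 190) hsv 70 247 99 x0.0601 y-0.0833 z0.0973
(277, 190) hsv 68 221 83 x0.0619 y-0.0860 z0.0986
(278, 190) hsv 68 225 143 x0.0680 y-0.0833 z0.0926
(279, 190) hsv 58 88 169 x0.0711 y-0.0845 z0.0919
(274, 191) hsv 65 163 80 x0.0543 y-0.0809 z0.0939
(275, 191) hsv 64 181 62 x0.0554 y-0.0846 z0.0966
(276, 191) hsv 66 225 67 x0.0615 y-0.0818 z0.0905
(277, 191) hsv 68 215 120 x0.0637 y-0.0841 z0.0912
(278, 191) hsv 68 220 140 x0.0656 y-0.0867 z0.0925
(279, 191) hsv 69 240 158 x0.0687 y-0.0878 z0.0916
(274, 192) hsv 60 90 68 x0.0524 y-0.0837 z0.0930
(275, 192) hsv 71 239 93 x0.0560 y-0.0842 z0.0913
(276, 192) hsv 66 212 141 x0.0585 y-0.0860 z0.0914
(277, 192) hsv 68 217 160 x0.0626 y-0.0859 z0.0889
(278, 192) hsv 71 243 83 x0.0640 y-0.0891 z0.0910
(279, 192) hsv 69 229 58 x0.0672 y-0.0901 z0.0900
(275, 193) hsv 61 141 96 x0.0538 y-0.0872 z0.0907
(276, 193) hsv 59 96 96 x0.0562 y-0.0893 z0.0912
(278, 193) hsv 58 98 65 x0.0642 y-0.0891 z0.0862
(279, 193) hsv 61 141 65 x0.0691 y-0.0880 z0.0822
pointer
(257, 174) hsv 27 139 202 x0.0555 y0.0167 z0.0867
(258, 174) hsv 25 84 204 x0.0593 y0.0165 z0.0848
(255, 175) hsv 27 141 202 x0.0466 y0.0150 z0.0884
(256, 175) hsv 27 255 202 x0.0425 y0.0033 z0.1006
(257, 175) hsv 25 255 151 x0.0447 y0.0008 z0.1014
(258, 175) hsv 22 96 151 x0.0482 y0.0002 z0.1000
(255, 176) hsv 25 210 153 x0.0362 y-0.0004 z0.1026
(256, 176) hsv 22 88 156 x0.0408 y0.0007 z0.0992
(257, 176) hsv 23 252 89 x0.0467 y0.0037 z0.0933
(258, 176) hsv 23 93 143 x0.0493 y0.0016 z0.0936
(257, 177) hsv 21 174 98 x0.0461 y0.0027 z0.0898
(258, 177) hsv 19 74 76 x0.0490 y0.0012 z0.0895
```

View pics/m1.png

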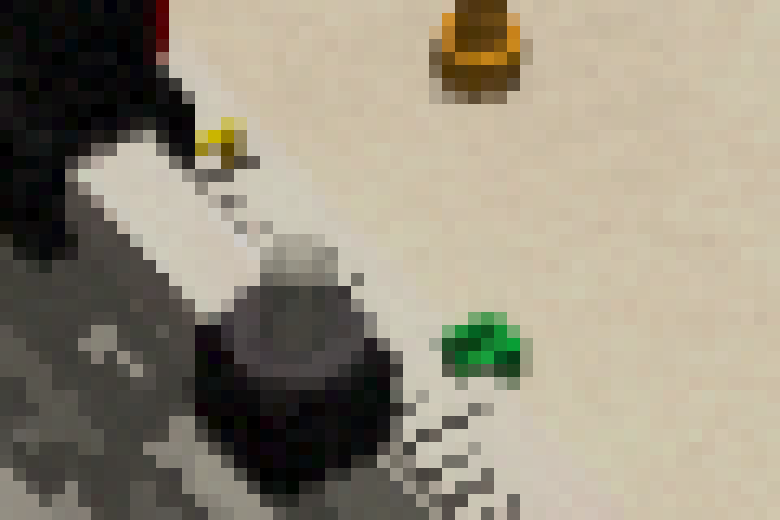

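View pics/m2.png

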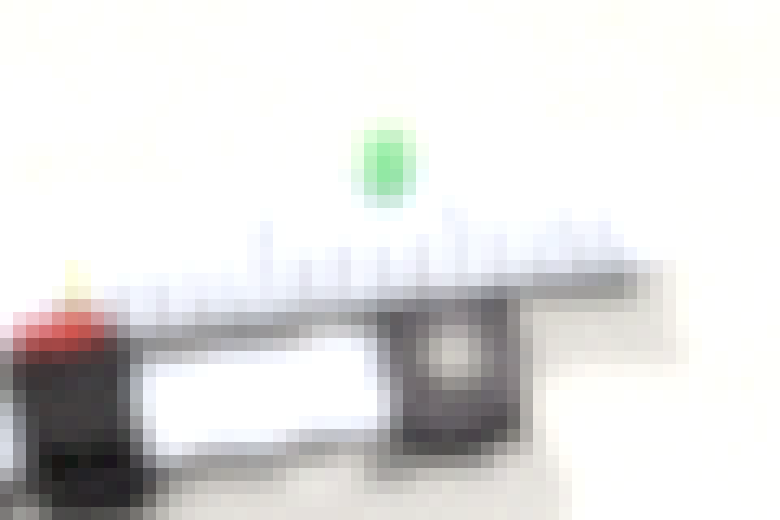

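```bash
python3 - <<'E'
from meas import *
th=np.radians(5.75); X=np.array([np.cos(th),np.sin(th)]); Y=np.array([-np.sin(th),np.cos(th)]); g=np.array([.5842,.1435])
t,_=load("top0"); f=t.astype(float)
yel=np.minimum(f[...,0],f[...,1])-f[...,2]; grn=f[...,1]-np.maximum(f[...,0],f[...,2])
def cen(w,r0,r1,c0,c1,th):
    s=w[r0:r1,c0:c1]; s=np.where(s>th,s,0); v,u=np.mgrid[r0:r1,c0:c1]; return (s*u).sum()/s.sum(),(s*v).sum()/s.sum(),s.sum()
print(np.round(yel[167:176,227:235]))
for nm,w,b,zs in(("ptr",yel,(168,174,228,234,12),(.09,.097)),("mark",grn,(157,168,248,262,8),(.091,.097))):
    u,v,_=cen(w,*b)
    for z in zs:
        l=ray("top",u,v,z)[:2]-g; print(nm,(round(u,2),round(v,2)),z,"x %.4f y %.4f"%(l@X,l@Y))
im,_=load("side0"); f=im.astype(float); yel=np.minimum(f[...,0],f[...,1])-f[...,2]; grn=f[...,1]-np.maximum(f[...,0],f[...,2])
for nm,w,b,zs in(("ptr",yel,(172,180,253,261,60),(.09,.095)),("mark",grn,(186,196,271,283,25),(.091,.097))):
    u,v,_=cen(w,*b)
    for z in zs:
        l=ray("side",u,v,z)[:2]-g; print("side",nm,(round(u,2),round(v,2)),z,"x %.4f y %.4f"%(l@X,l@Y))
E
```

```text
[[-5. -5. -6. -7. -7. -8. -7. -8.]
 [-8. -8. -6. -4. -5. -8. -8. -8.]
 [-8. -7. -2.  4.  0. -5. -8. -8.]
 [-8. -6.  2. 13.  7. -3. -8. -7.]
 [-8. -6.  3. 16. 13. -1. -7. -8.]
 [-7. -5.  4. 16. 12.  1. -5. -6.]
 [-6. -5.  2. 10.  7. -1. -3. -4.]
 [-4. -3.  0.  5.  3. -2. -4. -4.]
 [-1. -2.  1.  3.  3. -1. -2. -3.]]
ptr (np.float64(230.22), np.float64(171.05)) 0.09 x 0.0415 y 0.0013
ptr (np.float64(230.22), np.float64(171.05)) 0.097 x 0.0405 y 0.0009
mark (np.float64(254.16), np.float64(161.8)) 0.091 x 0.0622 y -0.0840
mark (np.float64(254.16), np.float64(161.8)) 0.097 x 0.0613 y -0.0840
side ptr (np.float64(256.13), np.float64(175.11)) 0.09 x 0.0485 y 0.0113
side ptr (np.float64(256.13), np.float64(175.11)) 0.095 x 0.0457 y 0.0072
side mark (np.float64(276.8), np.float64(190.88)) 0.091 x 0.0636 y -0.0832
side mark (np.float64(276.8), np.float64(190.88)) 0.097 x 0.0602 y -0.0875
```

>>> servo_tool(deltas=[-1, 0, 0, 0, -1, 0, -1, 0, 0, 0, -1, 0, -0.7, 0, 0, 0, -0.5, 0, -0.4, 0, 0, 0, 0, 0, -0.2, 0, 0, 0, 0, 0])

```text
clock: 14.15
position: [0.5918, 0.0684, 0.1523]
ee_rot: [-0.008, 0.671, 0.742, 0.013]
contact_force: [0.0, 6.3, 0.6]
width: 0.0273
```

```bash
cat >> chk.py <<'E'
# knob shift from home picture (side4) 
def knob(tag):
    im,d=load(tag); P=pts("side",d); H=hsv(im); h,s,v=[H[...,i].astype(int) for i in range(3)]
    m=(h>=5)&(h<=20)&(s>130)&(v>70)&(P[...,2]>.17)&(P[...,2]<.23)&(P[...,0]>.55)&(P[...,0]<.66)&(P[...,1]<.1)
    b=max(comp(m,minA=20),key=lambda a:a[0]); p=P[b[2]]; p=p[p[:,2]>.206]; top=p.mean(0)
    cc=ray("side",*b[1],.20)[:2]; return top,cc,b[0],len(p)
a=knob("side4"); b=knob("side"+tag)
print("knob travel: cloud",((b[0][:2]-a[0][:2])@Y).round(4),((b[0][:2]-a[0][:2])@X).round(4),b[0][2].round(3),"ray",((b[1]-a[1])@Y).round(4),((b[1]-a[1])@X).round(4),a[2:],b[2:])
E
python3 chk.py 7
```

```text
t 14.15 pos [0.5918 0.0684 0.1523] tilt 1.75 yang 5.77 w 0.0273 F [0.01 6.25 0.62] q [-0.02  0.36  1.59  0.03  1.19 -0.13]
shift cm in tool [ 7.54 -0.    0.55] | 7.6 rot [ 0.46 -1.69  0.02]
TCP travel -0.0755 lat 0.0
side yellow 13 [269.6 190.5] z 0.098 x 0.0446 y med -0.0734 -0.08 -0.0671 ray.09 -0.0694
side green 2 [279.5 213. ] z 0.128 x -0.0015 y med -0.1857 -0.1859 -0.1855 ray.09 -0.1616
side green 2 [282.5 214. ] z 0.118 x 0.0088 y med -0.1872 -0.1879 -0.1865 ray.09 -0.1697
knob travel: cloud -0.0739 0.0005 0.213 ray -0.075 0.0002 (np.int32(135), 73) (np.int32(148), 83)
```

View pics/s7c.png

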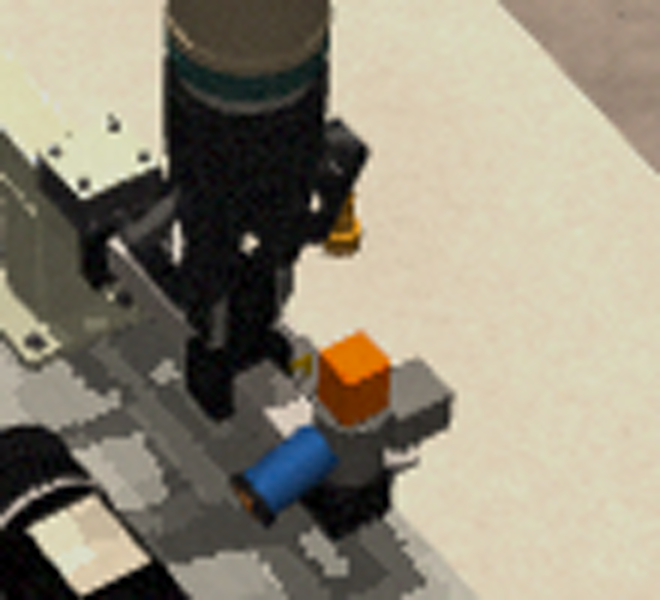

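>>> servo_tool(deltas=[-0.7, 0, 0, 0, -0.6, 0, -0.5, 0, 0, 0, -0.6, 0, -0.3, 0, 0, 0, -0.3, 0, -0.2, 0, 0, 0, 0, 0, -0.2, 0, 0, 0, 0, 0])

```text
clock: 14.75
position: [0.5923, 0.0633, 0.1522]
ee_rot: [-0.008, 0.67, 0.742, 0.013]
contact_force: [0.9, 5.7, 0.7]
width: 0.0272
```

```bash
python3 chk.py 8
```

```text
t 14.75 pos [0.5923 0.0633 0.1522] tilt 1.75 yang 5.79 w 0.0272 F [0.87 5.67 0.66] q [-0.03  0.36  1.59  0.03  1.19 -0.14]
shift cm in tool [8.05 0.   0.56] | 8.1 rot [ 0.47 -1.69  0.05]
TCP travel -0.0806 lat 0.0
side yellow 12 [270.8 191.5] z 0.099 x 0.0448 y med -0.0798 -0.0858 -0.0703 ray.09 -0.075
knob travel: cloud -0.08 0.0 0.213 ray -0.0802 -0.0001 (np.int32(135), 73) (np.int32(142), 79)
```

View pics/s8c.png

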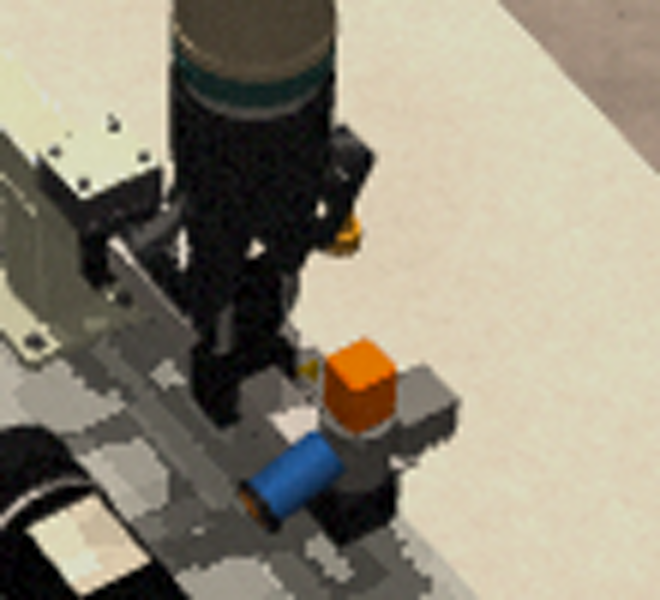

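>>> servo_tool(deltas=[-0.6, 0, 0, 0, 0, 0, -0.4, 0, 0, 0, 0, 0, -0.3, 0, 0, 0, 0, 0, -0.3, 0, 0, 0, 0, 0])

```text
clock: 15.25
position: [0.5929, 0.0576, 0.1523]
ee_rot: [-0.015, 0.67, 0.742, 0.019]
contact_force: [-0.7, 6.9, 1.5]
width: 0.0275
```

```bash
python3 chk.py 9; python3 - <<'E'
from h import *
print([ (ray("side",*c,.091)[:2]-np.array([.5842,.1435]))@np.array([-np.sin(.10036),np.cos(.10036)]) for c in((256.7,175.4),(256.2,175.5))])
im,d=load("top9"); x=np.clip(im[140:220,210:300].astype(float)*1.7,0,255).astype(np.uint8); cv2.imwrite("pics/t9c.png",cv2.resize(x,None,fx=7,fy=7,interpolation=cv2.INTER_CUBIC)[:,:,::-1])
E
```

```text
t 15.25 pos [0.5929 0.0576 0.1523] tilt 2.77 yang 5.89 w 0.0275 F [-0.7   6.91  1.49] q [-0.05  0.36  1.59  0.05  1.19 -0.17]
shift cm in tool [8.61 0.01 0.74] | 8.6 rot [ 0.48 -2.73  0.15]
TCP travel -0.0863 lat 0.0
side yellow 10 [271.7 192.2] z 0.099 x 0.0443 y med -0.0858 -0.0941 -0.0725 ray.09 -0.079
side green 3 [268.7 192. ] z 0.127 x 0.0217 y med -0.0985 -0.0987 -0.0985 ray.09 -0.0731
side green 4 [274.2 190.8] z 0.091 x 0.0573 y med -0.0796 -0.0824 -0.0708 ray.09 -0.0784
side green 2 [284.5 216. ] z 0.119 x 0.0089 y med -0.1969 -0.1977 -0.1962 ray.09 -0.1793
knob travel: cloud -0.0865 -0.0002 0.213 ray -0.0867 -0.0006 (np.int32(135), 73) (np.int32(144), 80)
[np.float64(0.008348113197449106), np.float64(0.008859796721289018)]
```

View pics/s9c.png

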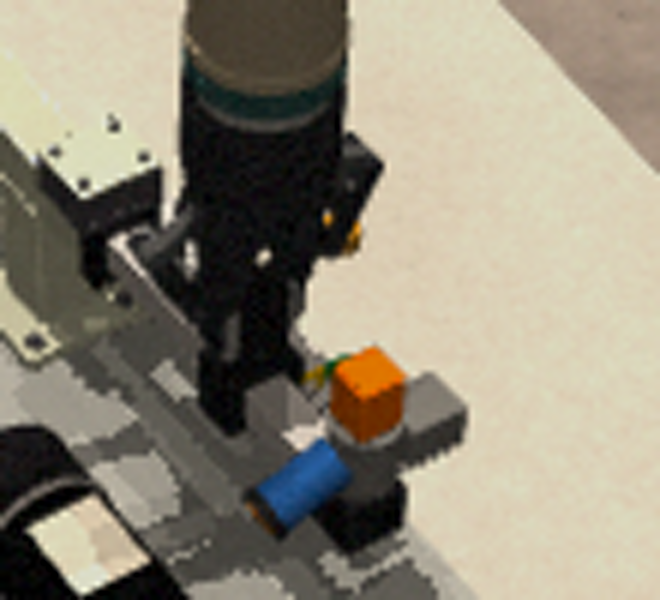

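View pics/t9c.png

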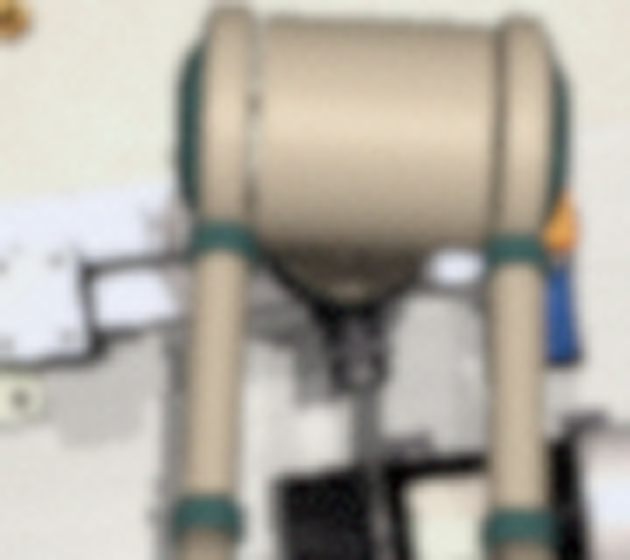

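Pointer (crop 312,375) and green mark (335,368) are now side by side in the side view. I check the alignment line directly.

```bash
python3 - <<'E'
from meas import *
th=np.radians(5.75); X=np.array([np.cos(th),np.sin(th),0]); Y=np.array([-np.sin(th),np.cos(th),0]); g=np.array([.5842,.1435,0])
im,d=load("side9"); x0,y0=258,180; c=im[y0:y0+25,x0:x0+32]; c=cv2.resize(c,None,fx=20,fy=20,interpolation=cv2.INTER_NEAREST)
im0,_=load("side0"); c0=im0[y0:y0+25,x0:x0+32]; c0=cv2.resize(c0,None,fx=20,fy=20,interpolation=cv2.INTER_NEAREST)
def line(img,y,z,col):
    a=[(proj("side",g+X*xx+Y*y+np.array([0,0,z]))+.5-[x0,y0])*20 for xx in(.04,.075)]; cv2.line(img,tuple(map(int,a[0])),tuple(map(int,a[1])),col,1)
for img in(c,c0):
    line(img,-.084,.097,(255,255,255)); line(img,-.088,.097,(255,0,255)); line(img,-.080,.097,(0,255,255))
cv2.imwrite("pics/n1.png",c[:,:,::-1]); cv2.imwrite("pics/n0.png",c0[:,:,::-1])
P=pts("side",d); H=hsv(im)
for r in range(188,196):
  for cc in range(268,278):
    h,s,v=H[r,cc]
    if 18<h<90 and s>90: p=P[r,cc]-g; print((cc,r),"hsv",h,s,v,"x%.4f y%.4f z%.4f"%(p@X,p@Y,p[2]))
E
```

```text
(268, 189) hsv 53 128 16 x0.0174 y-0.0989 z0.1411
(277, 189) hsv 46 102 113 x0.0693 y-0.0763 z0.0901
(275, 190) hsv 66 183 81 x0.0600 y-0.0784 z0.0929
(276, 190) hsv 21 255 120 x0.0598 y-0.0837 z0.0978
(272, 191) hsv 21 152 129 x0.0528 y-0.0725 z0.0872
(273, 191) hsv 22 255 136 x0.0483 y-0.0836 z0.1000
(274, 191) hsv 53 180 65 x0.0532 y-0.0824 z0.0959
(275, 191) hsv 34 241 56 x-0.0101 y-0.1695 z0.2125
(268, 192) hsv 78 128 10 x0.0182 y-0.0985 z0.1269
(270, 192) hsv 27 201 38 x0.0290 y-0.0941 z0.1164
(271, 192) hsv 23 255 134 x0.0384 y-0.0867 z0.1041
(272, 192) hsv 23 255 114 x0.0421 y-0.0869 z0.1020
(273, 192) hsv 23 255 95 x0.0465 y-0.0862 z0.0988
(274, 192) hsv 46 189 62 x0.0546 y-0.0808 z0.0890
(275, 192) hsv 19 248 74 x-0.0102 y-0.1699 z0.2089
(269, 193) hsv 50 164 14 x0.0219 y-0.0987 z0.1204
(270, 193) hsv 22 226 62 x0.0325 y-0.0896 z0.1057
(271, 193) hsv 23 128 106 x0.0396 y-0.0853 z0.0975
(272, 193) hsv 21 125 106 x0.0472 y-0.0805 z0.0885
(273, 193) hsv 24 255 95 x0.0476 y-0.0851 z0.0925
(272, 194) hsv 19 101 106 x0.0445 y-0.0843 z0.0890
(273, 194) hsv 23 147 90 x-0.5384 y-0.8540 z1.1471
```

View pics/n1.png

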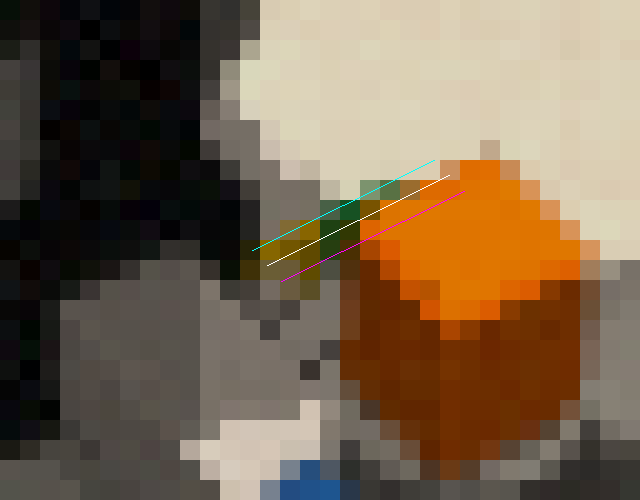

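View pics/n0.png

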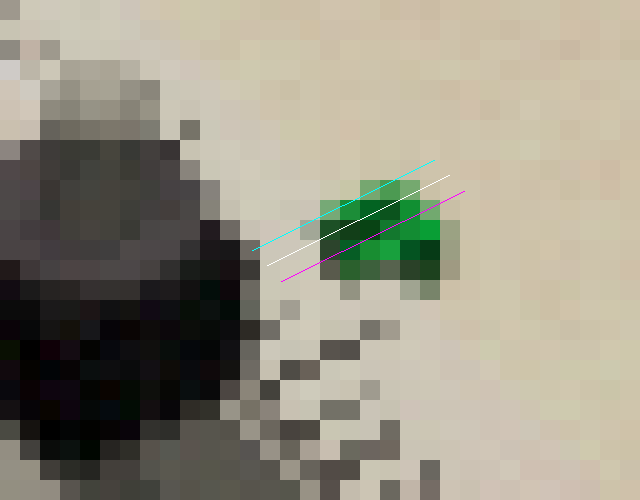

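Pointer sits about 1 mm beyond the fin centre line, within tolerance. I make one small hold move to settle, then check stability.

>>> servo_tool(deltas=[-0.2, 0, 0, 0, 0, 0, -0.2, 0, 0, 0, 0, 0])

```text
clock: 15.55
position: [0.5929, 0.0577, 0.1523]
ee_rot: [-0.017, 0.669, 0.742, 0.022]
contact_force: [-0.7, 6.4, 0.9]
width: 0.0269
```

```bash
python3 chk.py 10; python3 -c "
from go import *
to([.5842,.1435,.149],5.75); s=manip.get_state(); print(s['qd'].round(4))"
```

```text
t 15.55 pos [0.5929 0.0577 0.1523] tilt 3.17 yang 5.89 w 0.0269 F [-0.66  6.37  0.85] q [-0.05  0.36  1.59  0.06  1.2  -0.18]
shift cm in tool [8.6  0.02 0.8 ] | 8.6 rot [ 0.49 -3.13  0.16]
TCP travel -0.0863 lat 0.0
side yellow 13 [271.8 192.3] z 0.101 x 0.045 y med -0.0864 -0.0933 -0.0731 ray.09 -0.0795
side green 3 [274.3 190.3] z 0.096 x 0.0583 y med -0.0806 -0.0844 -0.0749 ray.09 -0.0768
knob travel: cloud -0.0858 0.0002 0.213 ray -0.087 -0.0008 (np.int32(135), 73) (np.int32(143), 74)
t 15.65 pos [0.5929 0.0576 0.1523] tilt 3.17 yang 5.89 w 0.0271 F [-0.37  7.35  1.33] q [-0.05  0.36  1.59  0.06  1.2  -0.18]
shift cm in tool [8.6  0.02 0.8 ] | 8.6 rot [ 0.49 -3.14  0.15]
[ 0.0004 -0.0014  0.0001 -0.0005  0.0002  0.0015]
```

>>> servo_tool(deltas=[-0.1, 0, 0, 0, 0, 0, -0.2, 0, 0, 0, 0, 0])

```text
clock: 15.85
position: [0.5928, 0.0587, 0.1523]
ee_rot: [-0.02, 0.669, 0.742, 0.024]
contact_force: [-0.4, 6.9, 1.7]
width: 0.0273
```

```bash
python3 chk.py 11; python3 -c "
from go import *
to([.5842,.1435,.149],5.75); s=manip.get_state(); print(s['qd'].round(4))"
```

```text
t 15.85 pos [0.5928 0.0587 0.1523] tilt 3.57 yang 5.9 w 0.0273 F [-0.36  6.87  1.74] q [-0.06  0.36  1.59  0.07  1.2  -0.18]
shift cm in tool [8.49 0.01 0.85] | 8.5 rot [ 0.49 -3.53  0.16]
TCP travel -0.0852 lat 0.0001
side yellow 11 [272.  192.5] z 0.093 x 0.046 y med -0.0832 -0.0852 -0.0766 ray.09 -0.0805
side green 3 [274. 191.] z 0.093 x 0.053 y med -0.0826 -0.0838 -0.073 ray.09 -0.0787
side green 2 [285.5 215. ] z 0.122 x 0.0116 y med -0.1978 -0.1979 -0.1977 ray.09 -0.1778
knob travel: cloud -0.0851 -0.0 0.213 ray -0.0854 -0.0004 (np.int32(135), 73) (np.int32(142), 78)
t 15.95 pos [0.5928 0.0587 0.1523] tilt 3.57 yang 5.88 w 0.0275 F [-0.82  6.83  0.5 ] q [-0.06  0.36  1.59  0.07  1.2  -0.18]
shift cm in tool [8.49 0.01 0.85] | 8.5 rot [ 0.49 -3.54  0.15]
[ 0.0021 -0.0026  0.0006 -0.0023 -0.0001  0.0013]
```

View pics/s11c.png

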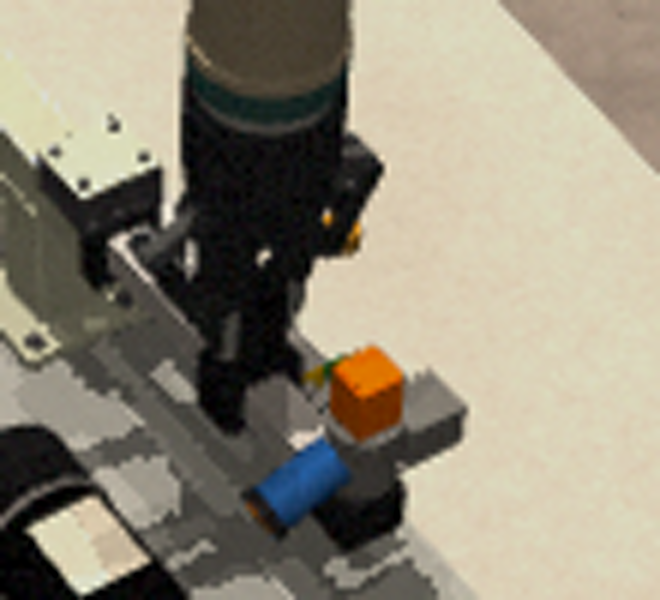

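Pointer (crop 315,375) lines up with the green fin (335,367). The TCP and knob put the travel at 85.1–85.4 mm, against about 85.2 mm measured to the mark. The boom is still, the head is seated and the jaw is at 27.3 mm with the button in. I hand in.

```bash
python3 -c "
from rig import manip
print(manip.sign_off())"
```

```text
the job is handed in; nothing more can be done
None
```

I moved the sensor head from its peg to the boom's pin, squeezed the lock button in, drew the boom out to the green mark, and handed the job in while still holding it there. The hand-in gave no verdict, so what follows is from my own last checks, at about 16 s of the 51 s allowed.

- **Head:** it sat fully down on the pin, upright, with the barrel pointing at the pump. It stayed seated while the boom moved.
- **Lock button:** the jaw closed to 27.3 mm on the grip at 60 N. That agrees with the button being fully in, but I could not see the button itself.
- **Boom travel:** the gripper position gave 85.2 mm, and the knob's shift in the side camera gave 85.1 to 85.4 mm. I had measured the mark at about 85.2 mm from home, give or take 1 mm.
- **Stillness:** joint speeds were close to zero, with about 7 N of spring pull on the tool.

**Less certain:**
- **Pointer and mark:** at the end the knob partly hid the mark in the side view, and the arm hid it from the top view. The coarse pointer pixels scattered by 1 to 4 mm, so I relied on the gripper and knob figures. Pointer and fin looked in line where they could be seen.
- **Tool tilt:** the tool leaned about 3.5° under the spring load, but the grip did not slip.
- **Bystanders:** I did not measure the spare pump, pressure switch, spanner or hose barb again at the end. The arm kept well clear of them.

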